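# Repack the foam-lined test kit

## Robot

A 6-joint arm with a two-finger parallel gripper is mounted at the origin on the work surface; the furniture and walls round the work are solid. World frame = base frame: x ahead of the robot, y to its left, z up, the work surface at z = 0. Lengths are in m, angles in degrees, forces in N, time in s.
With the tool pointing down it reaches from about 0.325 to 0.775 m from the base axis. Payload 5.5 kg.
Tool frame: the origin (TCP) lies at the centre of the arm's flange, where the gripper is bolted on; the fingertips stand 173 mm ahead of it and the grasp point (between the pads) lies 155 mm ahead of it; z points along the fingers, y is the direction in which the jaws open and shut (so a half turn about z gives the same grasp; the last joint's range is limited). The gripper opens to 85 mm and grips with 20 to 120 N. Pads are 22 mm wide; open, the fingers measure 114 mm over their backs; the gripper's body (76 mm by 85 mm) begins 54 mm behind the grasp point. The pads swing forward as they close: fully open they stand 13 mm farther back than shut.
Start: joints at [-71.431, 5.22, 70.514, -0, 104.267, -3.249], TCP at [0.223, -0.557, 0.405] pointing down, gripper open.
Joint ranges: [-164.24, 164.24], [-49.07, 125.15], [9.68, 141.18], [-86.29, 266.29], [3.28, 154.24], [-151.56, 151.56]. Speed limits (degrees/s): [147.25, 147.25, 172.46, 180, 180, 180].

## Interface

Orientations are given as [roll, pitch, yaw] about the fixed x, y, z axes, in that order (R = Rz(yaw) Ry(pitch) Rx(roll)).
In Python, from station import * gives the robot as it stands. The module is installed in compiled form; this text tells all that it offers.
- The arm moves only by the tool step_arm, never from a script. Its argument "series" is a list of rows, each an object with "linear": the shift along the tool's x, y, z in mm, a list of three; "twist": the turn about the tool's z in rad; "gripper": the opening, from -1 (shut) to 1 (fully open), so that 0 is half open. A call has 1 to 20 rows; each row shifts and turns the pose as measured when the row begins, along the tool's axes as they then stand; what a row does not reach is not made up. A row lasts 1/12 s, in which the tool goes at most 41.7 mm and 7.16 degrees, less where a joint would pass 70% of its speed; a pose out of reach is approached as far as the arm can. A call is refused whole if a number of a shift passes 41.7 or a number of a turn 0.125, either way. A call with a gripper value outside its range is refused whole. The fingers move at their own pace and stop on an object; "grip_force" is the grip in N (left out, the last holds). Time passes only in rows, so rows that do not move let the fingers close. It gives the time, the measured TCP pose, the force and the opening at its end, in the units of the state.
- state(): the state, without advancing time (a new reading comes with each control period).
- capture(name): name is "scene" or "top" or "wrist"; returns (picture, depth): 384x512x3 uint8, red, green, blue; 384x512 float32, m along the optical axis (not along the pixel's ray), 0 where there is no reading.
- calibration(name): a dict with "vertical_fov" (degrees; the focal length in pixels is half the picture's height over the tangent of half this angle, whatever the lens; pixels are square), "cx", "cy" (the principal point, pixels), "xyz" and "rotation" of the camera in the world; the wrist camera has in their place "mount" (4x4, takes a point from camera to tool coordinates, whose origin is the TCP and whose axes are the flange's). Camera axes: x right, y up, looking along -z (the intrinsics and any distortion apply to the point x, -y, -z); pixel columns grow to the right and rows downward; lengths in m; the calibration is good to about 2 mm. A picture is of the moment at which its call begins: read the wrist's pose just before it. calibration takes no time and is no camera call.
- finish_job(): hands the job in, once; it reports no verdict.
The state is a dict: "time_s": time; "qpos": joint angles; "qvel": joint speeds; "joint_efforts": joint torques, N m; "position": TCP position; "ee_rot": TCP orientation; "force": force on the tool from outside, world axes, zero at the start; "wrist_torque": the same for the moment, N m; "opening": opening from 0.0 (shut) to 1.0 (fully open).
Only numpy, scipy, OpenCV 4.12 (cv2) and the standard library are available. Lean on these libraries where they do the work, as an engineer would, in place of code of your own. Each camera call takes 0.05 s, during which the arm holds its last target.

## Task

Pack the water test kit back into its white foam-lined tray: seat the larger white reagent bottle, the straight-sided graduated beaker, the bench timer and the loose blue screw cap each fully down in the foam pocket cut for it, bottle and beaker standing upright all the way and the timer lying face up with its long side along the pocket's long side. The smaller amber bottle and the sample cup lying on its side are not part of the kit: leave them where they are.

Things in the scene. Friction and masses are not known exactly. Their poses are not given: they have to be found in the camera images.
- bottle_center (a point): The kit's reagent bottle: white round bottle with black screw cap, standing, 60 mm diameter, 125 mm tall (shoulder slopes in from about 85 mm up; the cap is 34 mm in diameter and takes the top 20 mm, 105 to 125 mm up, a good place to grip). About 0.25 kg. This point is on its axis half-way up (62.5 mm above its base); z up along the axis.
- beaker_center (a point): The kit's beaker: clear straight-sided 100 ml beaker with a black graduation patch, open at the top, standing, 48 mm diameter at the base widening to 54 mm at the rim, 70 mm tall. About 0.06 kg. This point is on its axis half-way up (35 mm above its base); z up.
- timer_center (a point): The kit's bench timer: white flat box lying face up, 70 mm (its x) by 62 mm (its y), body 17 mm high with keys 2 mm higher; grip across the 62 mm. About 0.07 kg. This point is its centre, 8.5 mm above its underside; z up.
- cap_center (a point): The kit's loose blue screw cap lying top down, open side up: 43 mm diameter, 17 mm high. About 15 g. This point is its centre, 8.5 mm above its underside; z up.
- amber_bottle_center (a point): Not in the kit: amber (brown) reagent bottle with white cap, 52 mm diameter, 104 mm tall, standing. Leave it. This point is on its axis half-way up.
- sample_cup_center (a point): Not in the kit: clear tapered plastic sample cup lying on its side, 67 mm long (its y), up to 61 mm wide and 60 mm high as it lies. Leave it. This point is 30 mm above the bench, in its middle.
- bottle_pocket (a point): Bottle pocket: round, 68 mm diameter, 24 mm deep, chamfered edge. Central in one of four equal 86 mm square foam inserts (order varies) that fill a fixed white tray, 181 mm square; foam top 35 mm, tray rim 33 mm above the bench. Point: centre of the pocket floor; x, y along the insert's sides, z up.
- beaker_pocket (a point): Beaker pocket: round, 57 mm diameter, 20 mm deep, chamfered edge. Central in one of four equal 86 mm square foam inserts (order varies) that fill a fixed white tray, 181 mm square; foam top 35 mm, tray rim 33 mm above the bench. Point: centre of the pocket floor; x, y along the insert's sides, z up.
- timer_pocket (a point): Timer pocket: rectangular, 67 mm along its x and 75 mm along its y, 6 mm deep, slightly chamfered edge; the timer fits only with its 70 mm side along this y. Central in one of four equal 86 mm square foam inserts (order varies) that fill a fixed white tray, 181 mm square; foam top 35 mm, tray rim 33 mm above the bench. Point: centre of the pocket floor; x, y along the insert's sides, z up.
- cap_pocket (a point): Cap pocket: round, 49 mm diameter, 6 mm deep, slightly chamfered edge. Central in one of four equal 86 mm square foam inserts (order varies) that fill a fixed white tray, 181 mm square; foam top 35 mm, tray rim 33 mm above the bench. Point: centre of the pocket floor; x, y along the insert's sides, z up.
Things that resemble listed ones, but are neither listed nor needed, are in the scene too. Leave any red look-alike of the part that bears cap_center alone.

How it is judged (in metres and radians):
At the end, for the whole second after the job is handed in: All four kit pieces released in their own pockets, level to 0.12 rad: bottle and beaker within 10 mm of its axis and 6 mm of its floor, timer and cap within 8 mm and 3 mm, timer aligned to 0.15 rad; amber bottle (upright) and sample cup within 40 mm of where they stood (horizontal distance between bottle_center and bottle_pocket below 0.01 m and z of bottle_center in the frame of bottle_pocket below 0.0685 m and angle between each of bottle_center, beaker_center, timer_center, cap_center's own z axis and vertical below 0.12 rad and horizontal distance between beaker_center and beaker_pocket below 0.01 m and z of beaker_center in the frame of beaker_pocket below 0.041 m and horizontal distance between timer_center and timer_pocket below 0.008 m and z of timer_center in the frame of timer_pocket below 0.0115 m and horizontal distance between cap_center and cap_pocket below 0.008 m and z of cap_center in the frame of cap_pocket below 0.0115 m and angle between the x axis of timer_center and the y axis of timer_pocket, either way round below 0.15 rad and distance of each of amber_bottle_center, sample_cup_center from where it was at the start of the episode below 0.04 m and angle between amber_bottle_center's own z axis and vertical below 0.2 rad); the robot touches nothing.
It fails at once if the amber bottle is moved by more than 40 mm or tipped over (distance of amber_bottle_center from where it was at the start of the episode above 0.04 m or angle between amber_bottle_center's own z axis and vertical above 0.5 rad).
It fails at once if the sample cup is moved by more than 40 mm (distance of sample_cup_center from where it was at the start of the episode above 0.04 m).
It fails at once if the kit's bottle or beaker is tipped by more than 0.6 rad (angle between any of bottle_center, beaker_center's own z axis and vertical above 0.6 rad).
It also fails if it takes over 109 s, if anything falls off the work surface, if the arm or the gripper's body presses on something with over 40 N, if the wrist force passes 120 N, or if a joint passes its speed limit or range.

## Working session

There is one attempt and no reset: what is moved stays moved. The work goes in short steps, Python scripts to look and compute and a tool call to move; the robot and the scene stay as the last step left them, time stands still between calls to the robot, and variables do not carry over. Pictures are saved under pics/ and viewed, and the job is handed in when it is done.

Besides the shell and the picture viewer there is one more tool, called after "Call:" as name([rows], argument=value, ...), one row to a line, values as JSON. step_arm: Moves the arm, as the interface text tells. Its arguments: {"type":"object","properties":{"series":{"type":"array"},"grip_force":{"type":"number"}},"required":["series"]}

```bash
mkdir -p pics
python3 - <<'E'
from station import *
import cv2
print(state())
for n in ["scene","top","wrist"]:
    p,d=capture(n); cv2.imwrite(f"pics/{n}0.png",p[:,:,::-1]); import numpy as np; np.save(f"{n}0.npy",d)
    print(n,calibration(n), (d>0).mean())
E
```

```text
{'time_s': 0.0, 'qpos': array([-7.14307919e+01,  5.26275349e+00,  7.05821252e+01,  1.79382639e-04,
        1.04267341e+02, -3.24835494e+00]), 'qvel': array([ 0.05290935, -0.05663868, -0.02420141,  0.14788908,  0.08423774,
        0.08350238]), 'joint_efforts': array([ 5.20894846e-04, -4.58728695e+01, -4.18027496e+01,  1.26272334e-04,
        1.15379359e-02,  2.59225567e-05]), 'position': array([ 0.22300979, -0.55707135,  0.40355183]), 'ee_rot': array([-1.79887971e+02, -6.53247788e-03,  2.18176007e+01]), 'force': array([ 0.08541748, -0.13569971, -0.73026569]), 'wrist_torque': array([-0.04289072, -0.03963427, -0.03391568]), 'opening': 0.9985022783412235}
scene {'vertical_fov': 50.10677269852947, 'cx': 253.81169737880515, 'cy': 183.9940962192606, 'xyz': array([0.23590784, 0.62348943, 0.76551534]), 'rotation': array([  44.42949189,   -1.19592833, -153.62354994])} 0.9960988362630209
top {'vertical_fov': 42.917959732178765, 'cx': 253.5635546861649, 'cy': 190.4859441516866, 'xyz': array([0.414482  , 0.0016204 , 1.17223177]), 'rotation': array([  4.55915216,  -0.99480468, -88.40240922])} 0.9958445231119791
wrist {'vertical_fov': 60.45449723168229, 'cx': 249.19728242048313, 'cy': 189.8516838441173, 'mount': array([[-1.02769672e-03,  9.63265750e-01,  2.68548019e-01,
         6.77699494e-02],
       [ 9.99999403e-01,  8.90227257e-04,  6.33669483e-04,
        -6.79740968e-04],
       [ 3.71323343e-04,  2.68548510e-01, -9.63266090e-01,
         3.06503636e-02],
       [ 0.00000000e+00,  0.00000000e+00,  0.00000000e+00,
         1.00000000e+00]])} 0.9961395263671875
```

View pics/top0.png

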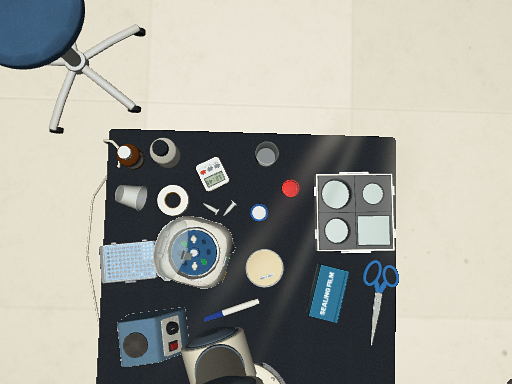

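View pics/scene0.png

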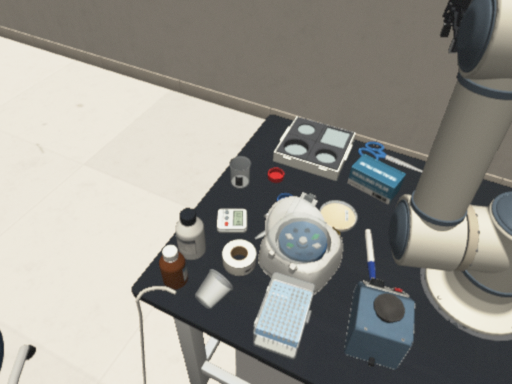

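View pics/wrist0.png

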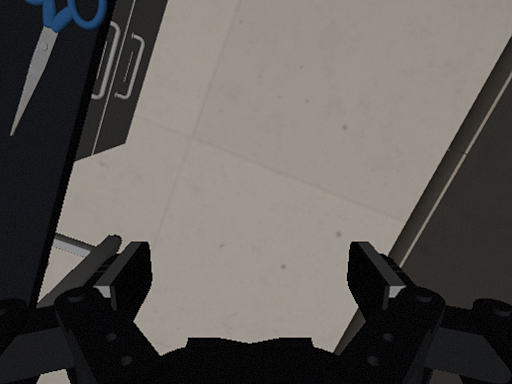

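The top view shows everything. The kit bottle is at (164,151), the amber one at (128,153), the timer at (213,174) and the beaker at (266,152). The blue cap is at (259,212), the red look-alike at (290,187) and the tray near (355,212). Next I measure positions.

```bash
cat > h.py <<'E'
import numpy as np, cv2
from scipy.spatial.transform import Rotation as R
from station import *
def pose(n,st=None):
    c=calibration(n); f=192/np.tan(np.radians(c["vertical_fov"]/2))
    if n=="wrist":
        st=st or state(); T=np.eye(4); T[:3,:3]=R.from_euler('xyz',st["ee_rot"],degrees=True).as_matrix(); T[:3,3]=st["position"]
        T=T@c["mount"]
    else:
        T=np.eye(4); T[:3,:3]=R.from_euler('xyz',c["rotation"],degrees=True).as_matrix(); T[:3,3]=c["xyz"]
    return f,c["cx"],c["cy"],T
def ray(n,uv,z,P=None):
    f,cx,cy,T=P or pose(n); uv=np.atleast_2d(uv).astype(float)
    d=np.c_[(uv[:,0]-cx)/f,-(uv[:,1]-cy)/f,-np.ones(len(uv))]@T[:3,:3].T
    o=T[:3,3]; return o+d*((z-o[2])/d[:,2])[:,None]
def cloud(n,D,P=None):
    f,cx,cy,T=P or pose(n); v,u=np.mgrid[:384,:512]
    p=np.stack([(u-cx)/f*D,-(v-cy)/f*D,-D],-1); return p@T[:3,:3].T+T[:3,3]
def proj(n,X,P=None):
    f,cx,cy,T=P or pose(n); p=(np.atleast_2d(X)-T[:3,3])@T[:3,:3]
    return np.c_[cx+f*p[:,0]/-p[:,2],cy-f*p[:,1]/-p[:,2]]
E
python3 - <<'E'
from h import *
im=cv2.imread("pics/top0.png"); D=np.load("top0.npy"); C=cloud("top",D)
b=cv2.resize(im[120:270,95:405],None,fx=2.5,fy=2.5,interpolation=cv2.INTER_CUBIC); cv2.imwrite("pics/topz.png",b)
for nm,(u,v) in dict(bottlecap=(164,146),amber=(124,153),timer=(213,180),beaker=(266,152),cap=(259,212),red=(290,187),foam=(355,212),p1=(336,193),p2=(372,193),p3=(336,231),p4=(374,231),bench=(290,230),bench2=(230,300),bench3=(310,150)).items():
    print(nm,C[v,u].round(4))
Z=C[:,:,2]; print("timer keys")
cv2.imwrite("pics/hz.png",cv2.resize(np.clip(Z[120:270,95:405]*1500,0,255).astype(np.uint8),None,fx=2.5,fy=2.5,interpolation=cv2.INTER_NEAREST))
E
```

```text
bottlecap [0.5895 0.1822 0.123 ]
amber [0.5742 0.2721 0.1054]
timer [0.5292 0.081  0.0182]
beaker [ 0.6021 -0.0434  0.0053]
cap [ 0.457  -0.0305  0.003 ]
red [ 0.5193 -0.1036  0.0018]
foam [ 0.4621 -0.2533  0.0378]
p1 [ 0.5073 -0.2131  0.0116]
p2 [ 0.5081 -0.294   0.0326]
p3 [ 0.4168 -0.2141  0.0134]
p4 [ 0.4193 -0.3008  0.0276]
bench [ 0.4161 -0.1062 -0.0018]
bench2 [ 0.2468  0.0324 -0.0034]
bench3 [ 0.6119 -0.151  -0.0047]
timer keys
```

View pics/topz.png

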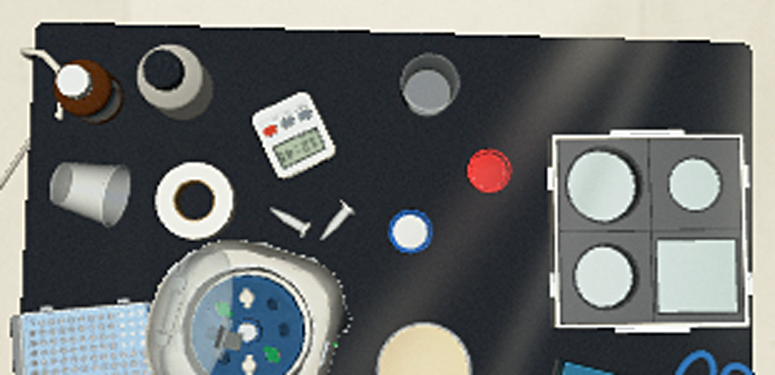

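View pics/hz.png

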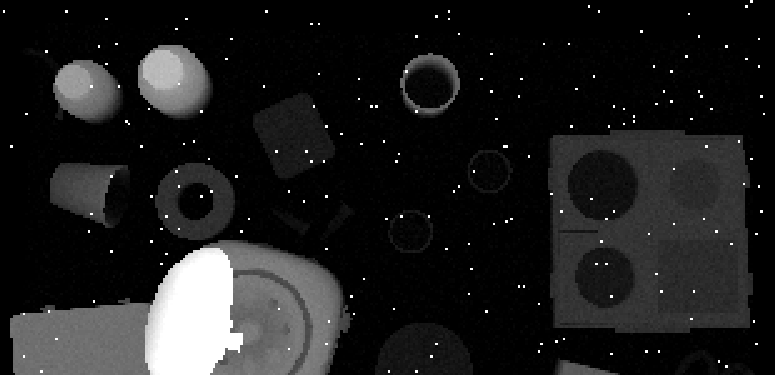

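The kit pieces and pockets stand out clearly in colour and depth. The bottle pocket is the larger circle, top left at (602,185) in the zoom; the beaker pocket is bottom left, the cap pocket top right and the timer pocket bottom right, with its long side along world y. Now precise centres.

```bash
cat > meas.py <<'E'
from h import *
im=cv2.imread("pics/top0.png"); D=cv2.medianBlur(np.load("top0.npy"),3); C=cloud("top",D); Z=C[:,:,2]
hsv=cv2.cvtColor(im,cv2.COLOR_BGR2HSV)
def roi(u0,v0,u1,v1):
    m=np.zeros((384,512),np.uint8); m[v0:v1,u0:u1]=255; return m
def big(m):
    m=cv2.morphologyEx(m,cv2.MORPH_OPEN,np.ones((2,2),np.uint8))
    cs,_=cv2.findContours(m,cv2.RETR_EXTERNAL,cv2.CHAIN_APPROX_NONE); return max(cs,key=cv2.contourArea)
def circ(nm,m,z):
    c=big(m)[:,0,:]; X=ray("top",c,z)[:,:2].astype(np.float32)
    hull=cv2.convexHull(X*1000); (cx,cy),(a,b),an=cv2.fitEllipse(X*1000); (mx,my),r=cv2.minEnclosingCircle(X*1000)
    print(nm,"ell",np.round([cx,cy,a,b],1),"mec",np.round([mx,my,2*r],1),"n",len(c))
def zm(a,b,r): return ((Z>a)&(Z<b)).astype(np.uint8)*255&r
circ("bottlecap",zm(.11,.14,roi(140,130,185,175)),.125)
circ("ambercap",zm(.09,.12,roi(105,135,150,175)),.104)
circ("beakerrim",zm(.02,.09,roi(250,135,285,172)),.07)
blue=cv2.inRange(hsv,(95,80,40),(130,255,255))
circ("cap",blue&roi(245,200,275,225),.017)
circ("cap z",zm(.006,.03,roi(245,200,275,225)),.017)
light=cv2.inRange(hsv,(0,0,140),(180,60,255))
for n,r,zf in [("P bottle",roi(320,178,354,211),.011),("P beaker",roi(320,214,354,248),.015),("P cap",roi(358,178,390,211),.029)]:
    circ(n+" floor",light&r,zf)
circ("P bottle z",zm(-.01,.024,roi(320,178,354,211)),.035)
circ("P beaker z",zm(-.01,.026,roi(320,214,354,248)),.035)
c=big(light&roi(357,214,392.__int__(),246))[:,0,:]; X=(ray("top",c,.029)[:,:2]*1000).astype(np.float32); print("P timer",cv2.minAreaRect(X))
c=big(zm(.008,.035,roi(192,152,234,196)))[:,0,:]; X=(ray("top",c,.017)[:,:2]*1000).astype(np.float32); print("timer",cv2.minAreaRect(X))
c=big(zm(.02,.06,roi(305,160,405,262))); X=(ray("top",c[:,0,:],.034)[:,:2]*1000).astype(np.float32); print("tray",cv2.minAreaRect(X))
dark=cv2.inRange(hsv,(0,0,35),(180,70,125))
E
python3 meas.py
```

```text
File "meas.py", line 25
    c=big(light&roi(357,214,392.__int__(),246))[:,0,:]; X=(ray("top",c,.029)[:,:2]*1000).astype(np.float32); print("P timer",cv2.minAreaRect(X))
                               ^
SyntaxError: invalid decimal literal
```

```bash
sed -i 's/392.__int__()/392/' meas.py; python3 meas.py
```

```text
bottlecap ell [583.4 188.9  32.2  34.5] mec [583.2 188.5  35.8] n 44
ambercap ell [573.7 269.9  28.2  31. ] mec [573.4 270.2  31.9] n 37
beakerrim ell [585.4 -43.8  49.5  54. ] mec [588.1 -44.4  53.6] n 70
cap ell [453.9 -31.8  38.   39.6] mec [454.6 -31.9  43.9] n 90
cap z ell [462.9 -48.9   3.8   9.1] mec [462.9 -48.9   8.5] n 8
P bottle floor ell [ 502.8 -213.    61.2   64.8] mec [ 502.2 -211.3   67.5] n 75
P beaker floor ell [ 416.4 -216.1   51.4   54.4] mec [ 416.2 -215.7   56. ] n 64
P cap floor ell [ 505.4 -298.2   44.8   46.8] mec [ 505.6 -298.4   48.8] n 57
P bottle z ell [ 501.6 -210.2   63.5   64.5] mec [ 501.8 -210.2   66.4] n 77
P beaker z ell [ 416.  -213.7   53.3   54.1] mec [ 416.2 -214.    55.8] n 66
P timer ((419.3656311035156, -301.3074645996094), (65.41304016113281, 73.17884063720703), 1.5661743879318237)
timer ((541.77099609375, 81.72837829589844), (69.59429931640625, 61.46271514892578), 28.231157302856445)
tray ((460.54669189453125, -255.178466796875), (187.0428009033203, 188.582763671875), 1.6721222400665283)
```

```bash
cat >> h.py <<'E'
def go(x,y,z,psi=None):
    """delta from measured pose to target (mm) in tool axes, and twist rad"""
    s=state(); p=s["position"]*1000; M=R.from_euler('xyz',s["ee_rot"],degrees=True).as_matrix()
    d=M.T@(np.array([x,y,z])-p); tw=0 if psi is None else -np.radians((psi-s["ee_rot"][2]+180)%360-180)
    print("t %.2f pos %s rot %s open %.3f F %s"%(s["time_s"],p.round(1),s["ee_rot"].round(2),s["opening"],s["force"].round(1)))
    print("  tool delta mm",d.round(1),"norm %.1f"%np.linalg.norm(d),"twist %.3f rad"%tw)
E
python3 - <<'E'
from h import *
C=cloud("top",cv2.medianBlur(np.load("top0.npy"),3))
for u,v in [(171,240),(195,220),(215,225),(225,235),(200,255),(172,190),(265,268),(130,260)]: print((u,v),C[v,u].round(3))
W=np.load("wrist0.npy"); f,cx,cy,T=pose("wrist"); m=calibration("wrist")["mount"]
v,u=np.mgrid[:384,:512]; P=np.stack([(u-cx)/f*W,-(v-cy)/f*W,-W],-1)@m[:3,:3].T+m[:3,3]
for q in [(150,250),(140,270),(120,290),(352,250),(360,265),(375,285),(100,310),(400,310)]: print(q,(P[q[1],q[0]]*1000).round(0))
go(460,-255,400,90)
E
```

```text
(171, 240) [0.39  0.148 0.196]
(195, 220) [0.432 0.114 0.078]
(215, 225) [0.423 0.069 0.072]
(225, 235) [0.401 0.046 0.078]
(200, 255) [0.355 0.101 0.068]
(172, 190) [0.502 0.175 0.032]
(265, 268) [ 0.325 -0.048  0.013]
(130, 260) [0.34  0.255 0.075]
(150, 250) [  5. -43. 160.]
(140, 270) [  3. -43. 146.]
(120, 290) [  7. -43. 126.]
(352, 250) [  7.  42. 156.]
(360, 265) [  5.  42. 146.]
(375, 285) [  7.  42. 129.]
(100, 310) [ 11. -42. 109.]
(400, 310) [ 12.  40. 108.]
t 0.15 pos [ 223.  -557.1  403.8] rot [-1.7992e+02 -1.0000e-02  2.1820e+01] open 1.002 F [ 0.5  0.4 -0.3]
  tool delta mm [ 332.3 -192.4    4.1] norm 384.0 twist -1.190 rad
```

Call:
step_arm([
  {"linear":[30,-17.5,0],"twist":0,"gripper":1},
  {"linear":[30,-17.5,0],"twist":0,"gripper":1},
  {"linear":[30,-17.5,0],"twist":0,"gripper":1},
  {"linear":[30,-17.5,0],"twist":0,"gripper":1},
  {"linear":[30,-17.5,0],"twist":0,"gripper":1},
  {"linear":[30,-17.5,0],"twist":0,"gripper":1},
  {"linear":[30,-17.5,0],"twist":0,"gripper":1},
  {"linear":[30,-17.5,0],"twist":0,"gripper":1},
  {"linear":[30,-17.5,0],"twist":0,"gripper":1},
  {"linear":[30,-17.5,0],"twist":0,"gripper":1},
], grip_force=30)

```text
time_s: 0.98
position: [0.4409, -0.2774, 0.3976]
ee_rot: [-179.5, 0.2, 21.0]
force: [0.3, -0.1, 0.5]
opening: 0.996
```

Call:
step_arm([
  {"linear":[3,0,0],"twist":-0.12,"gripper":1},
  {"linear":[3,0,0],"twist":-0.12,"gripper":1},
  {"linear":[3,0,0],"twist":-0.12,"gripper":1},
  {"linear":[0,0,0],"twist":-0.12,"gripper":1},
  {"linear":[0,0,0],"twist":-0.12,"gripper":1},
  {"linear":[0,0,0],"twist":-0.12,"gripper":1},
  {"linear":[0,0,0],"twist":-0.12,"gripper":1},
  {"linear":[0,0,0],"twist":-0.12,"gripper":1},
  {"linear":[0,0,0],"twist":-0.12,"gripper":1},
  {"linear":[0,0,0],"twist":-0.12,"gripper":1},
  {"linear":[0,0,0],"twist":0,"gripper":1},
])

```text
time_s: 1.9
position: [0.4542, -0.2643, 0.3933]
ee_rot: [-179.4, -0.8, 92.8]
force: [0.1, 0.0, 0.6]
opening: 1.0
```

```bash
cat > shot.py <<'E'
import sys
from h import *
import pickle
def shot(tag,n="wrist"):
    s=state(); P=pose(n,s); p,d=capture(n)
    cv2.imwrite(f"pics/{tag}.png",p[:,:,::-1]); pickle.dump((P,p[:,:,::-1].copy(),d,s),open(tag+".pkl","wb"))
    print(tag,s["time_s"],s["position"].round(4),s["ee_rot"].round(2),"F",s["force"].round(1),"op",round(s["opening"],3))
if __name__=="__main__": shot(*sys.argv[1:])
E
python3 shot.py w1
```

```text
w1 1.9 [ 0.4542 -0.2643  0.3933] [-179.39   -0.85   92.83] F [0.1 0.  0.6] op 1.0
```

View pics/w1.png

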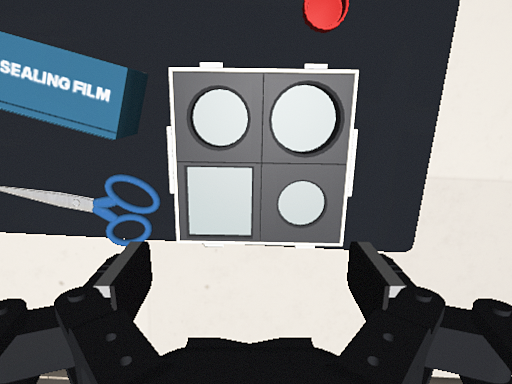

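The wrist view shows the tray whole: bottle pocket at (304,118), beaker (220,117), timer (220,201) and cap (302,203). I compare this with the top view's estimate.

```bash
cat > pk.py <<'E'
from h import *
import pickle,sys
P,im,D,s=pickle.load(open(sys.argv[1]+".pkl","rb"))
hsv=cv2.cvtColor(im,cv2.COLOR_BGR2HSV)
light=cv2.inRange(hsv,(0,0,140),(180,60,255))
est=dict(bottle=(502.3,-211,11),beaker=(416.3,-213.7,15),cap=(505,-298,29),timer=(419,-300.5,29))
for n,(x,y,zf) in est.items():
    c=proj("wrist",np.array([x,y,zf])/1000,P)[0]; r=proj("wrist",np.array([x+42,y,35])/1000,P)[0]; r=int(np.linalg.norm(r-c))-2
    m=np.zeros_like(light); u,v=c.astype(int); m[max(v-r,0):v+r,max(u-r,0):u+r]=255
    cs,_=cv2.findContours(light&m,cv2.RETR_EXTERNAL,cv2.CHAIN_APPROX_NONE)
    cc=max(cs,key=cv2.contourArea)[:,0,:]
    X=(ray("wrist",cc,zf/1000,P)[:,:2]*1000).astype(np.float32)
    if n=="timer": print(n,cv2.minAreaRect(X))
    else: print(n,"ell",np.round(cv2.fitEllipse(X)[0:2],1).tolist() if False else [np.round(a,1) for a in cv2.fitEllipse(X)[:2]],"mec",[np.round(a,1) for a in cv2.minEnclosingCircle(X)], "est",x,y)
E
python3 pk.py w1
```

```text
bottle ell [array([ 503.1, -208.3]), array([66. , 67.5])] mec [array([ 502.8, -208.3]), np.float64(34.1)] est 502.3 -211
beaker ell [array([ 416.6, -211.3]), array([55.8, 56.4])] mec [array([ 416.8, -211.2]), np.float64(28.7)] est 416.3 -213.7
cap ell [array([ 505.9, -294.6]), array([47.1, 48.1])] mec [array([ 505.6, -294.4]), np.float64(24.5)] est 505 -298
timer ((419.4772033691406, -297.5943298339844), (67.49629974365234, 74.19246673583984), 2.8582119941711426)
```

The wrist view agrees in x within 1 mm and sits about 2.7 mm higher in y. That is a constant offset, so it cancels when grasp and placing use the same tool yaw. Now to above the bottle.

Call:
step_arm([
  {"linear":[34.4,11.6,0],"twist":0.004,"gripper":1},
  {"linear":[34.4,11.6,0],"twist":0.004,"gripper":1},
  {"linear":[34.4,11.6,0],"twist":0.004,"gripper":1},
  {"linear":[34.4,11.6,0],"twist":0.004,"gripper":1},
  {"linear":[34.4,11.6,0],"twist":0.004,"gripper":1},
  {"linear":[34.4,11.6,0],"twist":0.004,"gripper":1},
  {"linear":[34.4,11.6,0],"twist":0.004,"gripper":1},
  {"linear":[34.4,11.6,0],"twist":0.004,"gripper":1},
  {"linear":[34.4,11.6,0],"twist":0.004,"gripper":1},
  {"linear":[34.4,11.6,0],"twist":0.004,"gripper":1},
  {"linear":[34.4,11.6,0],"twist":0.004,"gripper":1},
  {"linear":[30,10,0],"twist":0.004,"gripper":1},
  {"linear":[0,0,0],"twist":0,"gripper":1},
  {"linear":[0,0,0],"twist":0,"gripper":1},
])

```text
time_s: 3.12
position: [0.5997, 0.1612, 0.3919]
ee_rot: [-179.0, -0.7, 85.5]
force: [-0.4, 0.1, 0.4]
opening: 0.999
```

```bash
python3 shot.py w2; python3 -c "
from h import *
go(583,189,400,90)"
```

```text
w2 3.1167 [0.5997 0.1612 0.3919] [-179.     -0.71   85.54] F [-0.4  0.1  0.4] op 0.999
t 3.17 pos [599.6 160.9 391.6] rot [-178.97   -0.74   85.54] open 0.998 F [-0.6  1.1 -0.7]
  tool delta mm [ 26.8 -18.9  -7.7] norm 33.7 twist -0.078 rad
```

View pics/w2.png

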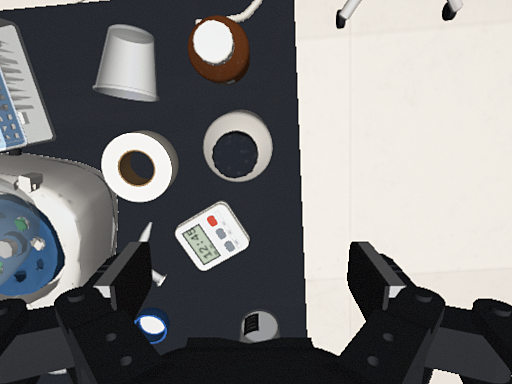

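The view shows the bottle's black cap at (235,155), the amber bottle at (219,47), the timer at (213,236) and the blue cap at (150,325). I measure the cap circle and target the grasp point, because the tool has about 1° of tilt.

```bash
cat >> h.py <<'E'
def gg(x,y,z,psi=None,L=155):
    """delta to bring the point L mm ahead of TCP to x,y,z (mm)"""
    s=state(); p=s["position"]*1000; M=R.from_euler('xyz',s["ee_rot"],degrees=True).as_matrix()
    g=p+M[:,2]*L; d=M.T@(np.array([x,y,z])-g); tw=0 if psi is None else -np.radians((psi-s["ee_rot"][2]+180)%360-180)
    print("t %.2f TCP %s grasp %s rot %s open %.3f F %s"%(s["time_s"],p.round(1),g.round(1),s["ee_rot"].round(2),s["opening"],s["force"].round(1)))
    print("  tool delta mm",d.round(1),"norm %.1f"%np.linalg.norm(d),"twist %.3f rad"%tw)
E
python3 - <<'E'
from h import *
import pickle
P,im,D,s=pickle.load(open("w2.pkl","rb"))
C=cloud("wrist",cv2.medianBlur(D,3),P); Z=C[:,:,2]
hsv=cv2.cvtColor(im,cv2.COLOR_BGR2HSV)
print("cap z",Z[150:160,230:240].mean(),"bench",Z[100:140,180:195].mean(), "timer",Z[236,213])
m=(hsv[:,:,2]<90).astype(np.uint8)*255; r=np.zeros_like(m); r[112:176,206:270]=255
def big(m):
    cs,_=cv2.findContours(cv2.morphologyEx(m,cv2.MORPH_OPEN,np.ones((3,3),np.uint8)),cv2.RETR_EXTERNAL,cv2.CHAIN_APPROX_NONE); return max(cs,key=cv2.contourArea)[:,0,:]
mz=((Z>.112)&(Z<.14)).astype(np.uint8)*255
X=(ray("wrist",big(mz&r),.125,P)[:,:2]*1000).astype(np.float32); print("bottle top by z",cv2.fitEllipse(X)[:2],cv2.minEnclosingCircle(X))
X=(ray("wrist",big(((Z>.008)&(Z<.04)).astype(np.uint8)[190:280,165:260]*255)+[165,190],.017,P)[:,:2]*1000).astype(np.float32); print("timer",cv2.minAreaRect(X))
X=(ray("wrist",big(((Z>.09)&(Z<.12)).astype(np.uint8)[10:70,185:240]*255)+[185,10],.104,P)[:,:2]*1000).astype(np.float32); print("amber",cv2.minEnclosingCircle(X))
gg(583,191,230,90)
E
```

```text
cap z 0.12452687557056978 bench 0.00011550130822195628 timer 0.017299748849898544
bottle top by z ((586.6972045898438, 194.89918518066406), (32.41359329223633, 33.06703186035156)) ((586.652587890625, 194.87062072753906), 17.275896072387695)
timer ((544.5177001953125, 88.210205078125), (70.12261199951172, 62.4616584777832), 26.861282348632812)
amber ((577.2435302734375, 274.4657897949219), 15.333015441894531)
t 3.17 TCP [599.6 160.9 391.6] grasp [597.  163.2 236.7] rot [-178.97   -0.74   85.54] open 0.998 F [-0.6  1.1 -0.7]
  tool delta mm [ 26.6 -16.    7.3] norm 31.9 twist -0.078 rad
```

Call:
step_arm([
  {"linear":[7.4,-3.3,17.5],"twist":-0.02,"gripper":1},
  {"linear":[7.4,-3.3,17.5],"twist":-0.02,"gripper":1},
  {"linear":[7.4,-3.3,17.5],"twist":-0.02,"gripper":1},
  {"linear":[7.4,-3.3,17.5],"twist":-0.02,"gripper":1},
  {"linear":[0,0,0],"twist":0,"gripper":1},
  {"linear":[0,0,0],"twist":0,"gripper":1},
])

```text
time_s: 3.67
position: [0.5859, 0.1859, 0.3223]
ee_rot: [-179.2, -0.7, 89.2]
force: [1.1, 0.2, 1.3]
opening: 0.997
```

```bash
python3 shot.py w3
python3 - <<'E'
from h import *
import pickle
P,im,D,s=pickle.load(open("w3.pkl","rb"))
C=cloud("wrist",cv2.medianBlur(D,3),P); Z=C[:,:,2]
mz=((Z>.112)&(Z<.14)&(abs(C[:,:,0]-.586)<.04)&(abs(C[:,:,1]-.193)<.04)).astype(np.uint8)*255
cs,_=cv2.findContours(mz,cv2.RETR_EXTERNAL,cv2.CHAIN_APPROX_NONE); c=max(cs,key=cv2.contourArea)[:,0,:]
X=(ray("wrist",c,.125,P)[:,:2]*1000).astype(np.float32); print("bottle",cv2.fitEllipse(X)[:2],cv2.minEnclosingCircle(X),c.mean(0))
gg(586,194,115,90)
E
```

```text
w3 3.6667 [0.5859 0.1859 0.3223] [-179.25   -0.72   89.16] F [1.1 0.2 1.3] op 0.997
bottle ((586.25439453125, 195.8491973876953), (32.70613098144531, 34.98303985595703)) ((586.0433349609375, 195.84605407714844), 17.76753807067871) [255.32768362 215.19774011]
t 3.72 TCP [586.  185.8 322.2] grasp [583.9 187.7 167.2] rot [-179.22   -0.71   89.16] open 1.000 F [-0.2  0.3 -0.7]
  tool delta mm [ 5.6  2.7 52.2] norm 52.6 twist -0.015 rad
```

View pics/w3.png

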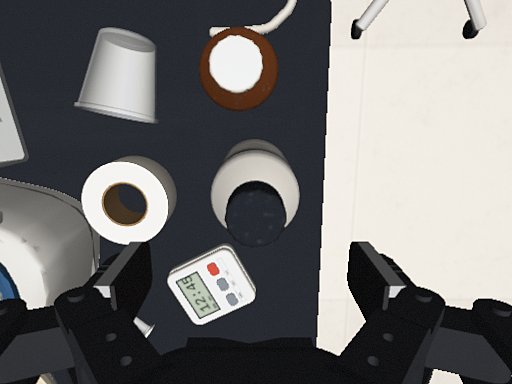

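Call:
step_arm([
  {"linear":[3.3,1.4,0],"twist":-0.015,"gripper":1},
  {"linear":[3.3,1.4,0],"twist":0,"gripper":1},
  {"linear":[0,0,15],"twist":0,"gripper":1},
  {"linear":[0,0,15],"twist":0,"gripper":1},
  {"linear":[0,0,14],"twist":0,"gripper":1},
  {"linear":[0,0,0],"twist":0,"gripper":1},
])

```text
time_s: 4.22
position: [0.5915, 0.1907, 0.287]
ee_rot: [179.9, -0.9, 89.7]
force: [-0.2, 0.6, -0.7]
opening: 0.998
```

```bash
python3 -c "
from h import *
gg(586,195.5,121,90)"
```

```text
t 4.22 TCP [591.5 190.7 287. ] grasp [591.7 193.2 132. ] rot [179.92  -0.91  89.66] open 0.998 F [-0.2  0.6 -0.7]
  tool delta mm [ 2.1 -5.8 11. ] norm 12.6 twist -0.006 rad
```

Call:
step_arm([
  {"linear":[1,-3,5],"twist":0,"gripper":1},
  {"linear":[1,-3,5],"twist":0,"gripper":1},
  {"linear":[0,0,0],"twist":0,"gripper":1},
  {"linear":[0,0,0],"twist":0,"gripper":1},
])

```text
time_s: 4.55
position: [0.5861, 0.193, 0.2805]
ee_rot: [179.6, -1.0, 89.6]
force: [0.6, -0.2, 0.2]
opening: 1.001
```

```bash
python3 -c "
from h import *
gg(586,195.5,121,90)"
```

```text
t 4.55 TCP [586.1 193.  280.5] grasp [587.1 195.7 125.5] rot [179.63  -0.98  89.59] open 1.001 F [ 0.6 -0.2  0.2]
  tool delta mm [-0.3 -1.1  4.5] norm 4.6 twist -0.007 rad
```

Call:
step_arm([
  {"linear":[0,-1,4],"twist":0,"gripper":1},
  {"linear":[0,0,0],"twist":0,"gripper":0},
  {"linear":[0,0,0],"twist":0,"gripper":-1},
  {"linear":[0,0,0],"twist":0,"gripper":-1},
  {"linear":[0,0,0],"twist":0,"gripper":-1},
  {"linear":[0,0,0],"twist":0,"gripper":-1},
  {"linear":[0,0,0],"twist":0,"gripper":-1},
  {"linear":[0,0,0],"twist":0,"gripper":-1},
], grip_force=40)

```text
time_s: 5.22
position: [0.5853, 0.1932, 0.2788]
ee_rot: [179.4, -1.0, 89.6]
force: [0.9, -0.2, 0.0]
opening: 0.381
```

```bash
python3 -c "
from h import *
gg(586,195.5,121,90)"
```

```text
t 5.22 TCP [585.3 193.2 278.8] grasp [586.8 196.  123.8] rot [179.43  -1.03  89.59] open 0.381 F [ 0.9 -0.2  0. ]
  tool delta mm [-0.6 -0.9  2.8] norm 3.0 twist -0.007 rad
```

Call:
step_arm([
  {"linear":[0,0,-10],"twist":0,"gripper":-1},
  {"linear":[0,0,-25],"twist":0,"gripper":-1},
  {"linear":[0,0,-30],"twist":0,"gripper":-1},
  {"linear":[0,0,-30],"twist":0,"gripper":-1},
  {"linear":[0,0,0],"twist":0,"gripper":-1},
])

```text
time_s: 5.63
position: [0.5837, 0.1912, 0.372]
ee_rot: [-179.8, -0.8, 89.6]
force: [0.4, -0.1, -1.3]
opening: 0.382
```

```bash
python3 -c "
from h import *
gg(502.5,-208.5,230,90)"
```

```text
t 5.63 TCP [583.7 191.2 372. ] grasp [583.2 193.5 217. ] rot [-179.8    -0.82   89.58] open 0.382 F [ 0.4 -0.1 -1.3]
  tool delta mm [-402.3  -77.8  -18.5] norm 410.2 twist -0.007 rad
```

Call:
step_arm([
  {"linear":[-15,-3,-5],"twist":0,"gripper":-1},
  {"linear":[-30,-6,-5],"twist":0,"gripper":-1},
  {"linear":[-33,-6.5,-5],"twist":0,"gripper":-1},
  {"linear":[-33,-6.5,0],"twist":0,"gripper":-1},
  {"linear":[-33,-6.5,0],"twist":0,"gripper":-1},
  {"linear":[-33,-6.5,0],"twist":0,"gripper":-1},
  {"linear":[-33,-6.5,0],"twist":0,"gripper":-1},
  {"linear":[-33,-6.5,0],"twist":0,"gripper":-1},
  {"linear":[-33,-6.5,0],"twist":0,"gripper":-1},
  {"linear":[-33,-6.5,0],"twist":0,"gripper":-1},
  {"linear":[-33,-6.5,0],"twist":0,"gripper":-1},
  {"linear":[-33,-6.5,0],"twist":0,"gripper":-1},
  {"linear":[-15,-3,0],"twist":0,"gripper":-1},
  {"linear":[0,0,0],"twist":0,"gripper":-1},
  {"linear":[0,0,0],"twist":0,"gripper":-1},
])

```text
time_s: 6.88
position: [0.4942, -0.2205, 0.3676]
ee_rot: [-178.6, -1.0, 89.6]
force: [0.6, 1.0, -3.4]
opening: 0.386
```

```bash
python3 shot.py w4; python3 -c "
from h import *
gg(502.5,-208.5,230,90)"
```

```text
w4 6.8833 [ 0.4942 -0.2205  0.3676] [-178.61   -0.95   89.57] F [ 0.6  1.  -3.4] op 0.386
t 6.93 TCP [ 494.3 -220.1  367.4] grasp [ 490.5 -217.6  212.5] rot [-178.58   -0.94   89.6 ] open 0.384 F [-0.8  0.4 -3.9]
  tool delta mm [  9.4  11.5 -17.7] norm 23.1 twist -0.007 rad
```

View pics/w4.png

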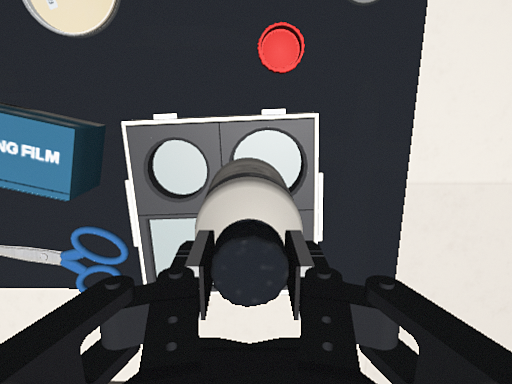

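The bottle hangs straight below the jaws and the pocket is at (267,162). The tool has tilted about 2° since the grasp, so I track the bottle's base through the rigid grasp transform.

```bash
cat >> h.py <<'E'
def att(p0,rot0,obj,tgt,psi=None):
    """object point obj (mm, world) at grasp pose p0,rot0 -> delta to bring it to tgt now"""
    M0=R.from_euler('xyz',rot0,degrees=True).as_matrix(); o=M0.T@(np.array(obj)-np.array(p0))
    s=state(); p=s["position"]*1000; M=R.from_euler('xyz',s["ee_rot"],degrees=True).as_matrix()
    b=p+M@o; d=M.T@(np.array(tgt)-b); tw=0 if psi is None else -np.radians((psi-s["ee_rot"][2]+180)%360-180)
    ax=M@M0.T@[0,0,1]
    print("t %.2f TCP %s obj %s rot %s open %.3f F %s tilt %s"%(s["time_s"],p.round(1),b.round(1),s["ee_rot"].round(2),s["opening"],s["force"].round(1),ax[:2].round(3)))
    print("  tool delta mm",d.round(1),"norm %.1f"%np.linalg.norm(d),"twist %.3f rad"%tw)
B=([585.3,193.2,278.8],[179.43,-1.03,89.59],[586.8,195.8,0])
E
python3 -c "
from h import *
att(*B,[502.7,-208.5,50],90)"
```

```text
t 6.93 TCP [ 494.3 -220.1  367.4] obj [ 486.1 -217.9   88.7] rot [-178.58   -0.94   89.6 ] open 0.384 F [-0.8  0.4 -3.9] tilt [0.035 0.001]
  tool delta mm [ 8.9 17.5 38.4] norm 43.2 twist -0.007 rad
```

Call:
step_arm([
  {"linear":[3,5.5,5],"twist":0,"gripper":-1},
  {"linear":[3,6,10],"twist":0,"gripper":-1},
  {"linear":[3,6,10],"twist":0,"gripper":-1},
  {"linear":[0,0,10],"twist":0,"gripper":-1},
  {"linear":[0,0,0],"twist":0,"gripper":-1},
  {"linear":[0,0,0],"twist":0,"gripper":-1},
  {"linear":[0,0,0],"twist":0,"gripper":-1},
])

```text
time_s: 7.52
position: [0.5142, -0.2036, 0.3253]
ee_rot: [-178.4, -1.2, 90.1]
force: [-0.8, 0.7, -3.2]
opening: 0.382
```

```bash
python3 shot.py w5; python3 shot.py s5 scene; python3 -c "
from h import *
att(*B,[502.7,-208.5,40],90)"
```

```text
w5 7.5167 [ 0.5142 -0.2036  0.3253] [-178.38   -1.15   90.1 ] F [-0.8  0.7 -3.2] op 0.382
s5 7.5667 [ 0.5142 -0.2037  0.3255] [-178.4    -1.15   90.09] F [ 0.7  0.1 -3.9] op 0.382
t 7.62 TCP [ 514.2 -204.   326.1] obj [ 505.4 -200.9   47.4] rot [-178.45   -1.12   90.07] open 0.382 F [ 0.2 -0.2 -3.1] tilt [ 0.037 -0.002]
  tool delta mm [-7.7 -2.5  7.4] norm 10.9 twist 0.001 rad
```

View pics/w5.png

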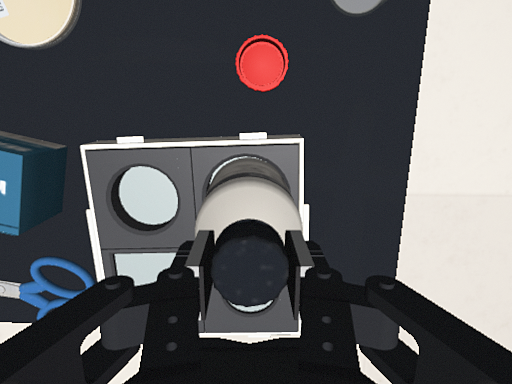

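View pics/s5.png

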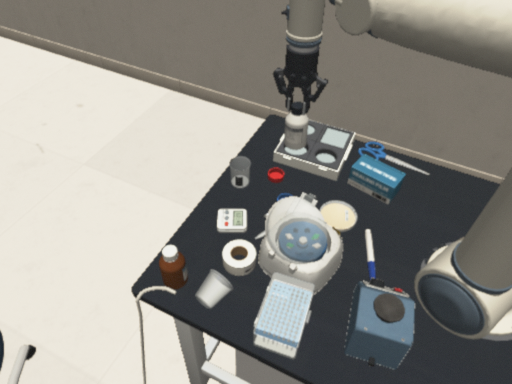

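Call:
step_arm([
  {"linear":[-3.5,-1,0],"twist":0,"gripper":-1},
  {"linear":[-3.5,-1,0],"twist":0,"gripper":-1},
  {"linear":[0,0,0],"twist":0,"gripper":-1},
  {"linear":[0,0,0],"twist":0,"gripper":-1},
])

```text
time_s: 7.95
position: [0.5118, -0.2123, 0.3282]
ee_rot: [-178.6, -1.0, 90.0]
force: [-0.2, -0.2, -3.4]
opening: 0.381
```

```bash
python3 -c "
from h import *
att(*B,[502.7,-208.5,40],90)"
```

```text
t 7.95 TCP [ 511.8 -212.3  328.2] obj [ 503.9 -209.9   49.6] rot [-178.63   -1.01   90.03] open 0.381 F [-0.2 -0.2 -3.4] tilt [0.034 0.   ]
  tool delta mm [ 1.2 -1.   9.6] norm 9.7 twist 0.000 rad
```

Call:
step_arm([
  {"linear":[0.6,-0.5,7],"twist":0,"gripper":-1},
  {"linear":[0.6,-0.5,7],"twist":0,"gripper":-1},
  {"linear":[0,0,6],"twist":0,"gripper":-1},
  {"linear":[0,0,0],"twist":0,"gripper":-1},
  {"linear":[0,0,0],"twist":0,"gripper":-1},
])

```text
time_s: 8.37
position: [0.5098, -0.2111, 0.3062]
ee_rot: [-178.7, -1.0, 90.0]
force: [0.6, -0.3, -3.6]
opening: 0.38
```

```bash
python3 -c "
from h import *
att(*B,[502.7,-208.5,11],90)"; python3 shot.py s6 scene; python3 -c "
import cv2
cv2.imwrite('pics/s6z.png',cv2.resize(cv2.imread('pics/s6.png')[60:200,230:380],None,fx=4,fy=4,interpolation=cv2.INTER_CUBIC))"
```

```text
t 8.37 TCP [ 509.8 -211.1  306.2] obj [ 502.  -208.7   27.6] rot [-178.66   -1.     89.96] open 0.380 F [ 0.6 -0.3 -3.6] tilt [0.033 0.   ]
  tool delta mm [-0.1  1.1 16.5] norm 16.6 twist -0.001 rad
s6 8.3667 [ 0.5098 -0.2111  0.3062] [-178.66   -1.     89.96] F [ 0.6 -0.3 -3.6] op 0.38
```

View pics/s6z.png

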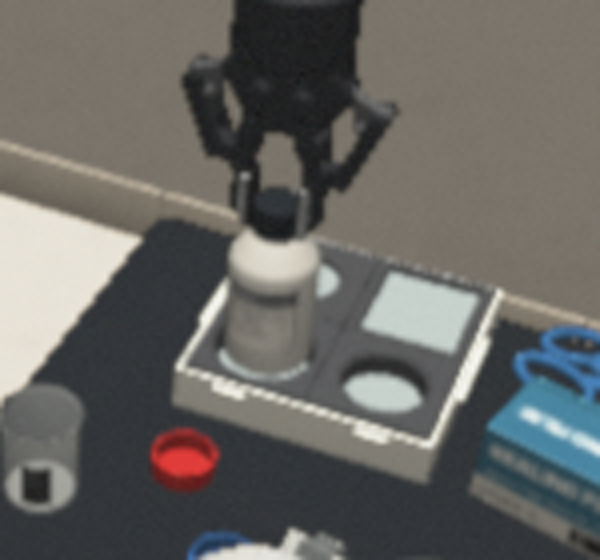

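The bottle is entering its pocket with no contact force.

Call:
step_arm([
  {"linear":[0,0.8,5],"twist":0,"gripper":-1},
  {"linear":[0,0,5],"twist":0,"gripper":-1},
  {"linear":[0,0,4],"twist":0,"gripper":-1},
  {"linear":[0,0,0],"twist":0,"gripper":-1},
  {"linear":[0,0,0],"twist":0,"gripper":-1},
])

```text
time_s: 8.83
position: [0.5105, -0.2107, 0.2905]
ee_rot: [-178.6, -1.0, 90.0]
force: [-0.1, 0.7, -2.7]
opening: 0.379
```

```bash
python3 -c "
from h import *
att(*B,[502.7,-208.5,11],90)"
```

```text
t 8.83 TCP [ 510.5 -210.7  290.5] obj [ 502.6 -208.1   11.8] rot [-178.63   -1.02   89.98] open 0.379 F [-0.1  0.7 -2.7] tilt [0.034 0.   ]
  tool delta mm [-0.4  0.2  0.8] norm 0.9 twist -0.000 rad
```

Call:
step_arm([
  {"linear":[0,0,0.5],"twist":0,"gripper":-0.1},
  {"linear":[0,0,0],"twist":0,"gripper":0.3},
  {"linear":[0,0,0],"twist":0,"gripper":0.6},
  {"linear":[0,0,0],"twist":0,"gripper":0.6},
  {"linear":[0,0,-10],"twist":0,"gripper":0.6},
  {"linear":[0,0,-25],"twist":0,"gripper":1},
  {"linear":[0,0,-30],"twist":0,"gripper":1},
  {"linear":[0,0,-30],"twist":0,"gripper":1},
  {"linear":[0,0,0],"twist":0,"gripper":1},
])

```text
time_s: 9.58
position: [0.5122, -0.2121, 0.3941]
ee_rot: [-178.8, -0.9, 90.0]
force: [0.4, -0.6, 1.8]
opening: 0.999
```

```bash
python3 shot.py w7; python3 -c "
from h import *
gg(587,-40,180,90)"
```

```text
w7 9.5833 [ 0.5122 -0.2121  0.3941] [-178.85   -0.9    89.98] F [ 0.4 -0.6  1.8] op 0.999
t 9.63 TCP [ 512.2 -212.1  391.7] grasp [ 508.8 -209.5  236.7] rot [-178.74   -0.96   89.98] open 1.000 F [-0.2 -1.2 -0.3]
  tool delta mm [168.6  79.4  57.8] norm 195.1 twist -0.000 rad
```

View pics/w7.png

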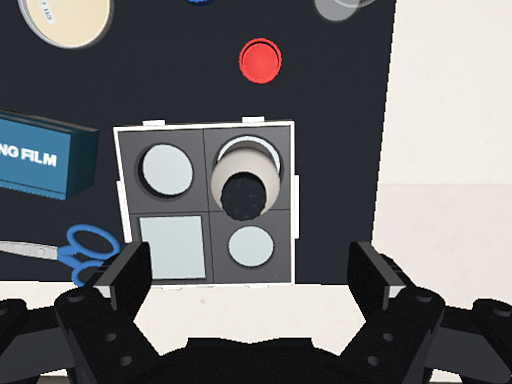

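The bottle stands in its pocket with its cap at (243,197). Now to above the beaker.

Call:
step_arm([
  {"linear":[15,7,0],"twist":0,"gripper":1},
  {"linear":[25,12,5],"twist":0,"gripper":1},
  {"linear":[30,14,10],"twist":0,"gripper":1},
  {"linear":[30,14,15],"twist":0,"gripper":1},
  {"linear":[30,14,15],"twist":0,"gripper":1},
  {"linear":[20,10,15],"twist":0,"gripper":1},
  {"linear":[8,4,10],"twist":0,"gripper":1},
  {"linear":[0,0,0],"twist":0,"gripper":1},
  {"linear":[0,0,0],"twist":0,"gripper":1},
])

```text
time_s: 10.38
position: [0.588, -0.0485, 0.3207]
ee_rot: [-178.9, -0.7, 89.7]
force: [0.0, -0.2, 0.7]
opening: 0.999
```

```bash
python3 shot.py w8
python3 - <<'E'
from h import *
import pickle
P,im,D,s=pickle.load(open("w8.pkl","rb"))
C=cloud("wrist",cv2.medianBlur(D,3),P); Z=C[:,:,2]
mz=((Z>.02)&(Z<.09)&(abs(C[:,:,0]-.588)<.045)&(abs(C[:,:,1]+.04)<.045)).astype(np.uint8)*255
cs,_=cv2.findContours(mz,cv2.RETR_EXTERNAL,cv2.CHAIN_APPROX_NONE); c=max(cs,key=cv2.contourArea)[:,0,:]
for z in (.07,):
    X=(ray("wrist",c,z,P)[:,:2]*1000).astype(np.float32); print("rim",cv2.fitEllipse(X)[:2],cv2.minEnclosingCircle(X),c.mean(0), c.min(0),c.max(0))
gg(588,-40,55,90)
E
```

```text
w8 10.3833 [ 0.588  -0.0485  0.3207] [-178.87   -0.74   89.73] F [ 0.  -0.2  0.7] op 0.999
rim ((589.2112426757812, -39.19895553588867), (52.04750442504883, 57.15254592895508)) ((589.1649169921875, -38.327205657958984), 29.14165687561035) [258.76146789 190.66055046] [221 149] [297 229]
t 10.43 TCP [587.9 -48.9 320.7] grasp [584.8 -46.9 165.7] rot [-178.87   -0.75   89.69] open 1.000 F [ 0.4  0.1 -0.2]
  tool delta mm [  5.4   5.3 110.7] norm 111.0 twist -0.005 rad
```

View pics/w8.png

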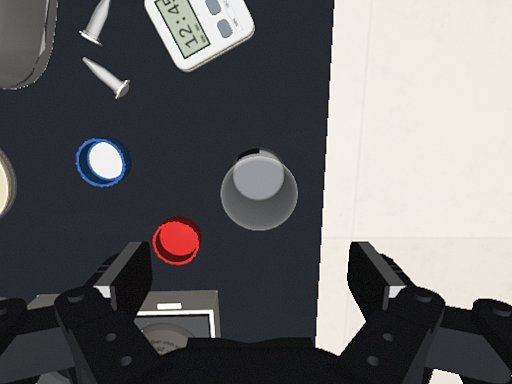

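The beaker rim is at (259,191), near world (589,-40), and the red cap is well clear at (177,241). I descend around the rim.

Call:
step_arm([
  {"linear":[2.5,3,10],"twist":0,"gripper":1},
  {"linear":[2.5,3,20],"twist":0,"gripper":1},
  {"linear":[0,0,20],"twist":0,"gripper":1},
  {"linear":[0,0,15],"twist":0,"gripper":1},
  {"linear":[0,0,0],"twist":0,"gripper":1},
  {"linear":[0,0,0],"twist":0,"gripper":1},
])

```text
time_s: 10.93
position: [0.5927, -0.0507, 0.2582]
ee_rot: [-179.4, -0.5, 89.1]
force: [0.6, 0.0, 0.8]
opening: 0.997
```

```bash
python3 -c "
from h import *
gg(589,-40,52,90)"
```

```text
t 10.93 TCP [592.7 -50.7 258.2] grasp [591.3 -49.2 103.3] rot [-179.45   -0.55   89.11] open 0.997 F [0.6 0.  0.8]
  tool delta mm [ 8.6 -1.9 51.4] norm 52.1 twist -0.016 rad
```

Call:
step_arm([
  {"linear":[4,-1,5],"twist":-0.016,"gripper":1},
  {"linear":[4,-1,8],"twist":0,"gripper":1},
  {"linear":[2,0,12],"twist":0,"gripper":1},
  {"linear":[0,0,12],"twist":0,"gripper":1},
  {"linear":[0,0,8],"twist":0,"gripper":1},
  {"linear":[0,0,0],"twist":0,"gripper":1},
  {"linear":[0,0,0],"twist":0,"gripper":1},
])

```text
time_s: 11.52
position: [0.5907, -0.0408, 0.2129]
ee_rot: [-179.8, -0.5, 90.0]
force: [0.5, 0.7, 0.3]
opening: 1.001
```

```bash
python3 -c "
from h import *
gg(589,-40,52,90)"
```

```text
t 11.52 TCP [590.7 -40.8 212.9] grasp [590.2 -39.4  57.9] rot [-179.8   -0.5   90. ] open 1.001 F [0.5 0.7 0.3]
  tool delta mm [-0.6 -1.2  5.9] norm 6.0 twist 0.000 rad
```

Call:
step_arm([
  {"linear":[0,-1,5],"twist":0,"gripper":1},
  {"linear":[0,0,0],"twist":0,"gripper":0.5},
  {"linear":[0,0,0],"twist":0,"gripper":0},
  {"linear":[0,0,0],"twist":0,"gripper":-0.2},
  {"linear":[0,0,0],"twist":0,"gripper":-0.2},
  {"linear":[0,0,0],"twist":0,"gripper":-0.2},
  {"linear":[0,0,0],"twist":0,"gripper":-0.2},
], grip_force=25)

```text
time_s: 12.1
position: [0.59, -0.0408, 0.2084]
ee_rot: [-179.9, -0.5, 90.0]
force: [0.0, -0.8, -1.1]
opening: 0.614
```

```bash
python3 shot.py w9; python3 -c "
from h import *
gg(589,-40,52,90)"
```

```text
w9 12.1 [ 0.59   -0.0408  0.2084] [-179.88   -0.48   90.  ] F [ 0.  -0.8 -1.1] op 0.614
t 12.15 TCP [590.  -40.8 208.5] grasp [589.7 -39.5  53.5] rot [-179.89   -0.48   90.  ] open 0.612 F [-0.7 -0.7 -1.2]
  tool delta mm [-0.5 -0.7  1.5] norm 1.7 twist 0.000 rad
```

View pics/w9.png

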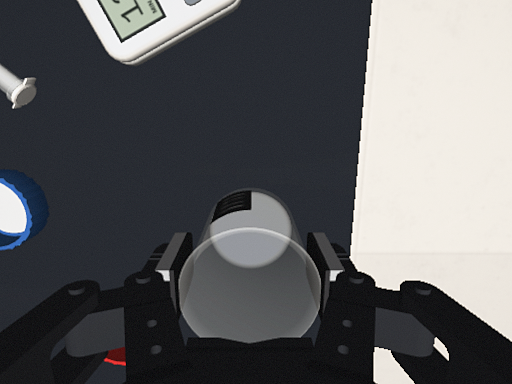

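Call:
step_arm([
  {"linear":[0,0,-8],"twist":0,"gripper":-0.2},
  {"linear":[0,0,-15],"twist":0,"gripper":-0.2},
  {"linear":[0,0,-25],"twist":0.06,"gripper":-0.2},
  {"linear":[0,0,-25],"twist":0.1,"gripper":-0.2},
  {"linear":[0,0,-25],"twist":0.1,"gripper":-0.2},
  {"linear":[0,0,-25],"twist":0.1,"gripper":-0.2},
  {"linear":[0,0,-20],"twist":0.1,"gripper":-0.2},
  {"linear":[0,0,-8],"twist":0.1,"gripper":-0.2},
  {"linear":[0,0,0],"twist":0.1,"gripper":-0.2},
  {"linear":[0,0,0],"twist":0.1,"gripper":-0.2},
  {"linear":[0,0,0],"twist":0,"gripper":-0.2},
])

```text
time_s: 13.07
position: [0.589, -0.0421, 0.3734]
ee_rot: [-179.7, -0.3, 44.4]
force: [0.5, 0.2, -0.6]
opening: 0.612
```

```bash
cat >> h.py <<'E'
K=([590,-40.8,208.5],[-179.89,-0.48,90],[589.7,-39.8,0])
E
python3 -c "
from h import *
att(*K,[416.7,-211.3,150],45)"
```

```text
t 13.07 TCP [589.  -42.1 373.4] obj [588.7 -41.  164.9] rot [-179.7    -0.35   44.35] open 0.612 F [ 0.5  0.2 -0.6] tilt [ 0.004 -0.001]
  tool delta mm [-242.1    1.6   13.5] norm 242.5 twist -0.011 rad
```

Call:
step_arm([
  {"linear":[-12,0,0],"twist":0,"gripper":-0.2},
  {"linear":[-25,0,0],"twist":0,"gripper":-0.2},
  {"linear":[-30,0,0],"twist":0,"gripper":-0.2},
  {"linear":[-30,0,0],"twist":0,"gripper":-0.2},
  {"linear":[-30,0,0],"twist":0,"gripper":-0.2},
  {"linear":[-30,0,0],"twist":0,"gripper":-0.2},
  {"linear":[-30,0,0],"twist":0,"gripper":-0.2},
  {"linear":[-25,0,0],"twist":0,"gripper":-0.2},
  {"linear":[-15,0,0],"twist":0,"gripper":-0.2},
  {"linear":[-5,0,0],"twist":0,"gripper":-0.2},
  {"linear":[0,0,0],"twist":0,"gripper":-0.2},
  {"linear":[0,0,0],"twist":0,"gripper":-0.2},
])

```text
time_s: 14.07
position: [0.4119, -0.2145, 0.3709]
ee_rot: [-179.6, -0.2, 46.4]
force: [0.2, 0.6, -0.3]
opening: 0.61
```

```bash
python3 shot.py w10;python3 -c "
from h import *
att(*K,[416.7,-211.3,60],45)"; python3 pk.py w10
```

```text
w10 14.0667 [ 0.4119 -0.2145  0.3709] [-1.7957e+02 -1.5000e-01  4.6420e+01] F [ 0.2  0.6 -0.3] op 0.61
t 14.12 TCP [ 412.1 -214.3  370.9] obj [ 410.9 -213.4  162.4] rot [-1.7957e+02 -1.5000e-01  4.6440e+01] open 0.616 F [-0.2 -0.7 -1.9] tilt [0.008 0.   ]
  tool delta mm [  5.3   3.5 102.4] norm 102.6 twist 0.025 rad
bottle ell [array([ 513.8, -219.1]), array([75.9, 88. ])] mec [array([ 513.9, -217.6]), np.float64(46.8)] est 502.3 -211
beaker ell [array([ 416.4, -211.6]), array([53.9, 56.6])] mec [array([ 416.5, -211.2]), np.float64(28.6)] est 416.3 -213.7
cap ell [array([ 505.9, -294.8]), array([46.8, 48. ])] mec [array([ 505.8, -294.5]), np.float64(24.5)] est 505 -298
timer ((416.06683349609375, -292.23785400390625), (74.50273895263672, 88.19480895996094), 72.23023986816406)
```

View pics/w10.png

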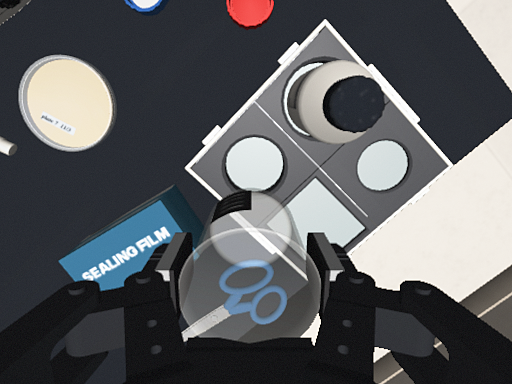

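The beaker is held upright. At this new yaw the pocket positions repeat within 0.5 mm, so the wrist calibration can be trusted. Descending.

Call:
step_arm([
  {"linear":[2,1.3,10],"twist":0,"gripper":-0.2},
  {"linear":[2,1.3,20],"twist":0,"gripper":-0.2},
  {"linear":[1,1,20],"twist":0,"gripper":-0.2},
  {"linear":[0,0,20],"twist":0,"gripper":-0.2},
  {"linear":[0,0,15],"twist":0,"gripper":-0.2},
  {"linear":[0,0,10],"twist":0,"gripper":-0.2},
  {"linear":[0,0,0],"twist":0,"gripper":-0.2},
  {"linear":[0,0,0],"twist":0,"gripper":-0.2},
])

```text
time_s: 14.78
position: [0.4231, -0.2063, 0.2675]
ee_rot: [-179.4, -0.3, 47.3]
force: [-0.3, -0.1, 0.2]
opening: 0.616
```

```bash
python3 -c "
from h import *
att(*K,[416.5,-211.4,40],45)"
```

```text
t 14.78 TCP [ 423.1 -206.3  267.5] obj [ 421.9 -204.8   59. ] rot [-179.44   -0.27   47.29] open 0.616 F [-0.3 -0.1  0.2] tilt [ 0.008 -0.003]
  tool delta mm [-8.5  0.7 18.9] norm 20.8 twist 0.040 rad
```

Call:
step_arm([
  {"linear":[-4,0.3,3],"twist":0.02,"gripper":-0.2},
  {"linear":[-4,0.3,5],"twist":0,"gripper":-0.2},
  {"linear":[0,0,5],"twist":0,"gripper":-0.2},
  {"linear":[0,0,3],"twist":0,"gripper":-0.2},
  {"linear":[0,0,0],"twist":0,"gripper":-0.2},
  {"linear":[0,0,0],"twist":0,"gripper":-0.2},
])

```text
time_s: 15.28
position: [0.4186, -0.2133, 0.2532]
ee_rot: [-179.7, -0.3, 46.1]
force: [0.2, -0.2, -0.8]
opening: 0.614
```

```bash
python3 -c "
from h import *
att(*K,[416.5,-211.4,15],45)"
```

```text
t 15.28 TCP [ 418.6 -213.3  253.2] obj [ 418.3 -212.3   44.7] rot [-179.74   -0.33   46.07] open 0.614 F [ 0.2 -0.2 -0.8] tilt [0.004 0.   ]
  tool delta mm [-0.8 -1.8 29.7] norm 29.8 twist 0.019 rad
```

Call:
step_arm([
  {"linear":[-0.5,-0.8,5],"twist":0,"gripper":-0.2},
  {"linear":[0,-0.8,6],"twist":0,"gripper":-0.2},
  {"linear":[0,0,6],"twist":0,"gripper":-0.2},
  {"linear":[0,0,0],"twist":0,"gripper":-0.2},
  {"linear":[0,0,0],"twist":0,"gripper":-0.2},
])

```text
time_s: 15.7
position: [0.417, -0.2125, 0.2352]
ee_rot: [-179.8, -0.4, 46.1]
force: [0.0, -0.7, -1.1]
opening: 0.611
```

```bash
python3 -c "
from h import *
att(*K,[416.5,-211.4,15],45)"
```

```text
t 15.70 TCP [ 417.  -212.5  235.2] obj [ 417.  -211.7   26.7] rot [-179.82   -0.35   46.06] open 0.611 F [ 0.  -0.7 -1.1] tilt [0.002 0.001]
  tool delta mm [-0.2 -0.5 11.7] norm 11.7 twist 0.018 rad
```

Call:
step_arm([
  {"linear":[0,-0.3,4],"twist":0,"gripper":-0.2},
  {"linear":[0,0,4],"twist":0,"gripper":-0.2},
  {"linear":[0,0,3],"twist":0,"gripper":-0.2},
  {"linear":[0,0,0],"twist":0,"gripper":-0.2},
  {"linear":[0,0,0],"twist":0,"gripper":-0.2},
])

```text
time_s: 16.12
position: [0.4168, -0.212, 0.2227]
ee_rot: [-179.8, -0.3, 46.1]
force: [0.3, 0.1, 1.6]
opening: 0.615
```

```bash
python3 -c "
from h import *
att(*K,[416.5,-211.4,15],45)"
```

```text
t 16.12 TCP [ 416.8 -212.   222.7] obj [ 416.7 -211.2   14.2] rot [-179.79   -0.35   46.07] open 0.615 F [0.3 0.1 1.6] tilt [0.003 0.   ]
  tool delta mm [-0.3  0.  -0.8] norm 0.9 twist 0.019 rad
```

Floor contact felt at the right height; release and rise.

Call:
step_arm([
  {"linear":[0,0,0],"twist":0,"gripper":0.45},
  {"linear":[0,0,0],"twist":0,"gripper":0.6},
  {"linear":[0,0,0],"twist":0,"gripper":0.6},
  {"linear":[0,0,-8],"twist":0,"gripper":0.6},
  {"linear":[0,0,-20],"twist":0,"gripper":0.6},
  {"linear":[0,0,-30],"twist":0,"gripper":0.6},
  {"linear":[0,0,-30],"twist":0,"gripper":1},
  {"linear":[0,0,-30],"twist":0,"gripper":1},
  {"linear":[0,0,-20],"twist":0,"gripper":1},
  {"linear":[0,0,0],"twist":0,"gripper":1},
])

```text
time_s: 16.95
position: [0.4157, -0.2125, 0.3699]
ee_rot: [-179.8, -0.3, 46.1]
force: [0.7, -0.7, 0.4]
opening: 1.004
```

```bash
python3 shot.py w11;python3 -c "
from h import *
gg(544.5,84,180,27)"
```

```text
w11 16.95 [ 0.4157 -0.2125  0.3699] [-179.76   -0.34   46.07] F [ 0.7 -0.7  0.4] op 1.004
t 17.00 TCP [ 415.7 -212.5  368.3] grasp [ 415.7 -211.3  213.3] rot [-179.7    -0.33   46.07] open 1.000 F [0.2 0.3 0.5]
  tool delta mm [ 301.8 -111.9   35.6] norm 323.8 twist 0.333 rad
```

View pics/w11.png

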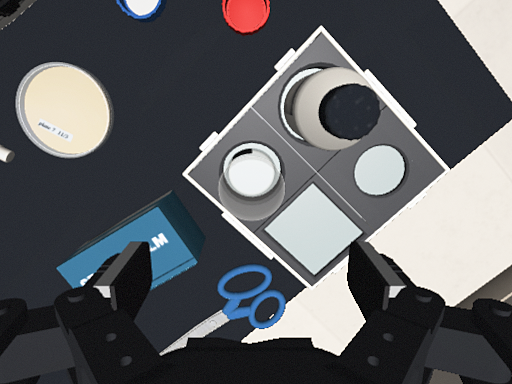

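The beaker is down in its pocket at (252,175). Next the timer.

Call:
step_arm([
  {"linear":[15,-5.5,0],"twist":0,"gripper":1},
  {"linear":[28,-10,0],"twist":0,"gripper":1},
  {"linear":[30,-11,0],"twist":0,"gripper":1},
  {"linear":[30,-11,0],"twist":0,"gripper":1},
  {"linear":[30,-11,0],"twist":0,"gripper":1},
  {"linear":[30,-11,0],"twist":0,"gripper":1},
  {"linear":[30,-11,0],"twist":0,"gripper":1},
  {"linear":[30,-11,0],"twist":0,"gripper":1},
  {"linear":[30,-11,0],"twist":0,"gripper":1},
  {"linear":[25,-10,0],"twist":0,"gripper":1},
  {"linear":[10,-4,0],"twist":0.1,"gripper":1},
  {"linear":[0,0,0],"twist":0.1,"gripper":1},
  {"linear":[0,0,0],"twist":0.1,"gripper":1},
  {"linear":[0,0,0],"twist":0,"gripper":1},
  {"linear":[0,0,0],"twist":0,"gripper":1},
])

```text
time_s: 18.25
position: [0.5424, 0.0836, 0.3491]
ee_rot: [-178.9, 1.1, 28.2]
force: [0.5, 0.0, 0.7]
opening: 1.001
```

```bash
python3 shot.py w12;cat > tm.py <<'E'
from h import *
import pickle,sys
P,im,D,s=pickle.load(open(sys.argv[1]+".pkl","rb")); ex,ey=float(sys.argv[2])/1000,float(sys.argv[3])/1000
C=cloud("wrist",cv2.medianBlur(D,3),P); Z=C[:,:,2]
mz=((Z>.008)&(Z<.04)&(abs(C[:,:,0]-ex)<.05)&(abs(C[:,:,1]-ey)<.05)).astype(np.uint8)*255
def big(m):
    cs,_=cv2.findContours(cv2.morphologyEx(m,cv2.MORPH_OPEN,np.ones((3,3),np.uint8)),cv2.RETR_EXTERNAL,cv2.CHAIN_APPROX_NONE); return max(cs,key=cv2.contourArea)[:,0,:]
c=big(mz); X=(ray("wrist",c,.017,P)[:,:2]*1000).astype(np.float32); print("depth mask",cv2.minAreaRect(X))
hsv=cv2.cvtColor(im,cv2.COLOR_BGR2HSV); w=cv2.inRange(hsv,(0,0,120),(180,60,255))&cv2.dilate(mz,np.ones((5,5)))
c=big(w); X=(ray("wrist",c,.017,P)[:,:2]*1000).astype(np.float32); print("white mask",cv2.minAreaRect(X),c.mean(0))
E
python3 tm.py w12 544 86; python3 -c "
from h import *
gg(544.5,86,120,27)"
```

```text
w12 18.25 [0.5424 0.0836 0.3491] [-178.93    1.12   28.18] F [0.5 0.  0.7] op 1.001
depth mask ((544.9905395507812, 85.66694641113281), (69.21598815917969, 59.89081954956055), 26.84059715270996)
white mask ((544.6124877929688, 86.19208526611328), (70.20951843261719, 60.6623420715332), 27.017351150512695) [255.72834646 161.4015748 ]
t 18.30 TCP [542.4  83.5 349. ] grasp [538.3  84.6 194. ] rot [-178.92    1.13   28.17] open 0.999 F [-0.3  0.7 -0.3]
  tool delta mm [ 7.6  3.1 73.8] norm 74.3 twist 0.020 rad
```

View pics/w12.png

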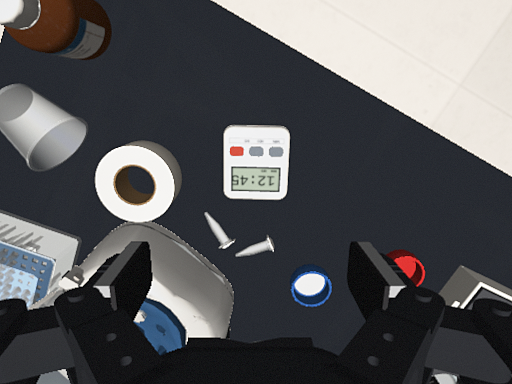

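The timer is face up at (256,161), near (544.8,86) with its long axis at 27°. The jaws are already across the 62 mm side. I descend in stages.

Call:
step_arm([
  {"linear":[4,1.5,15],"twist":0.02,"gripper":1},
  {"linear":[4,1.5,22],"twist":0,"gripper":1},
  {"linear":[2,0,22],"twist":0,"gripper":1},
  {"linear":[2,0,22],"twist":0,"gripper":1},
  {"linear":[0,0,22],"twist":0,"gripper":1},
  {"linear":[0,0,12],"twist":0,"gripper":1},
  {"linear":[0,0,0],"twist":0,"gripper":1},
  {"linear":[0,0,0],"twist":0,"gripper":1},
])

```text
time_s: 18.97
position: [0.5511, 0.0842, 0.2295]
ee_rot: [-179.0, 1.0, 27.8]
force: [-0.3, 0.1, -0.3]
opening: 0.999
```

```bash
python3 shot.py w13;python3 tm.py w13 544 86; python3 -c "
from h import *
gg(544.8,86,40,27)"
```

```text
w13 18.9667 [0.5511 0.0842 0.2295] [-179.      1.03   27.8 ] F [-0.3  0.1 -0.3] op 0.999
depth mask ((545.2969970703125, 86.276611328125), (69.68639373779297, 60.223121643066406), 27.00098419189453)
white mask ((545.23486328125, 86.49467468261719), (70.6397705078125, 60.40910720825195), 26.932573318481445) [249.28826531 214.93622449]
t 19.02 TCP [551.2  84.2 229.7] grasp [547.5  85.3  74.7] rot [-179.01    1.02   27.79] open 0.998 F [-0.5 -0.2 -0.5]
  tool delta mm [-1.4 -1.3 34.8] norm 34.8 twist 0.014 rad
```

View pics/w13.png

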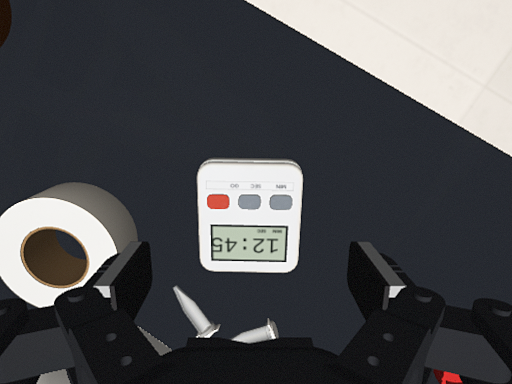

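The timer is centred between the jaws at (249,215). The tape roll is close to the left finger, so I narrow the opening to about 72 mm before going down.

Call:
step_arm([
  {"linear":[-1,-0.8,5],"twist":0.014,"gripper":0.7},
  {"linear":[-1,0,10],"twist":0,"gripper":0.7},
  {"linear":[-1,0,10],"twist":0,"gripper":0.7},
  {"linear":[0,0,5],"twist":0,"gripper":0.7},
  {"linear":[0,0,0],"twist":0,"gripper":0.7},
  {"linear":[0,0,0],"twist":0,"gripper":0.7},
])

```text
time_s: 19.52
position: [0.5485, 0.0836, 0.2021]
ee_rot: [-179.2, 0.6, 26.9]
force: [0.2, 0.0, -0.3]
opening: 0.854
```

```bash
python3 shot.py w14
python3 - <<'E'
from h import *
import pickle
gg(545.2,86.4,19.5,27)
P,im,D,s=pickle.load(open("w14.pkl","rb")); m=calibration("wrist")["mount"]; f,cx,cy,T=P
D=cv2.medianBlur(D,3); v,u=np.mgrid[:384,:512]; Q=(np.stack([(u-cx)/f*D,-(v-cy)/f*D,-D],-1)@m[:3,:3].T+m[:3,3])*1000
for sg in (-1,1):
    k=(abs(Q[:,:,1]*sg-38)<5)&(abs(Q[:,:,0])<14)&(Q[:,:,2]>120)&(Q[:,:,2]<185)
    q=Q[k]; print(sg,len(q),np.percentile(q[:,2],[50,90,97,99.5]).round(1),np.percentile(q[:,1],[3,50,97]).round(1), q[:,0].min().round(1),q[:,0].max().round(1))
E
```

```text
w14 19.5167 [0.5485 0.0836 0.2021] [-179.21    0.58   26.94] F [ 0.2  0.  -0.3] op 0.854
t 19.57 TCP [548.5  83.6 202.2] grasp [546.1  84.8  47.2] rot [-179.2     0.59   26.95] open 0.853 F [ 0.7  0.7 -1. ]
  tool delta mm [ 0.2 -1.4 27.7] norm 27.7 twist -0.001 rad
-1 2418 [140.  157.3 161.7 163.9] [-42.5 -37.1 -36.8] -11.4 13.5
1 2516 [139.8 157.4 161.5 164.2] [35.4 35.7 41.7] -11.5 13.7
```

View pics/w14.png

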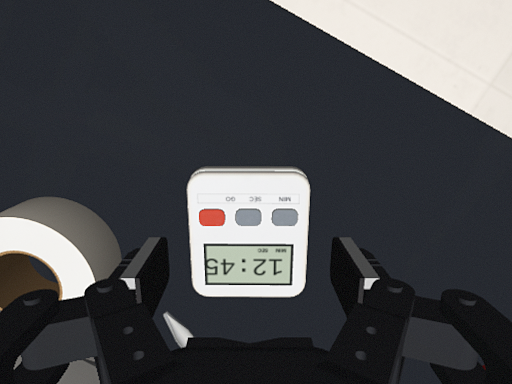

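Run:
```python
from h import *
import pickle
P,im,D,s=pickle.load(open("w14.pkl","rb")); m=calibration("wrist")["mount"]; f,cx,cy,T=P
D=cv2.medianBlur(D,3); C=cloud("wrist",D,P); v,u=np.mgrid[:384,:512]; Q=(np.stack([(u-cx)/f*D,-(v-cy)/f*D,-D],-1)@m[:3,:3].T+m[:3,3])*1000
k=(C[:,:,2]>.012)&(C[:,:,2]<.045)&(u<140)
q=Q[k]; print(k.sum(), np.percentile(q[:,1],[90,99,100]).round(1), C[k][:,2].max())
hi=k&(C[:,:,2]>.025); i=np.argmax(np.where(hi,Q[:,:,1],-999)); print(np.unravel_index(i,k.shape),Q.reshape(-1,3)[i],C.reshape(-1,3)[i])
```

```text
8471 [-78.3 -74.8 -48.7] 0.04434100819589784
(np.int64(248), np.int64(136)) [  6.69642932 -48.73726766 158.43751204] [0.52993492 0.13130872 0.04434101]
```

The tape roll's edge is about 72 mm from the tool axis and the finger backs about 50 mm, so it's clear. Down and grip.

Call:
step_arm([
  {"linear":[0,-0.7,6],"twist":0,"gripper":0.7},
  {"linear":[0,-0.7,8],"twist":0,"gripper":0.7},
  {"linear":[0,0,7],"twist":0,"gripper":0.7},
  {"linear":[0,0,2],"twist":0,"gripper":0.7},
  {"linear":[0,0,0],"twist":0,"gripper":0.7},
  {"linear":[0,0,0],"twist":0,"gripper":0.7},
])

```text
time_s: 20.07
position: [0.5475, 0.0853, 0.177]
ee_rot: [-179.2, 0.6, 27.0]
force: [0.2, 0.5, 0.3]
opening: 0.846
```

```bash
python3 -c "
from h import *
gg(545.2,86.4,20.5,27)"
```

```text
t 20.07 TCP [547.5  85.3 177. ] grasp [545.2  86.6  22. ] rot [-179.21    0.55   26.96] open 0.846 F [0.2 0.5 0.3]
  tool delta mm [-0.1  0.2  1.5] norm 1.5 twist -0.001 rad
```

Call:
step_arm([
  {"linear":[0,0,1.5],"twist":0,"gripper":0.4},
  {"linear":[0,0,0],"twist":0,"gripper":0.2},
  {"linear":[0,0,0],"twist":0,"gripper":0},
  {"linear":[0,0,0],"twist":0,"gripper":0},
  {"linear":[0,0,0],"twist":0,"gripper":0},
  {"linear":[0,0,0],"twist":0,"gripper":0},
], grip_force=40)

```text
time_s: 20.57
position: [0.5478, 0.0853, 0.176]
ee_rot: [-179.2, 0.5, 27.0]
force: [-0.2, -0.4, -0.3]
opening: 0.711
```

```bash
python3 shot.py w15
python3 - <<'E'
from h import *
import pickle
gg(545.2,86.4,19.5,27)
P,im,D,s=pickle.load(open("w15.pkl","rb")); m=calibration("wrist")["mount"]; f,cx,cy,T=P
D=cv2.medianBlur(D,3); v,u=np.mgrid[:384,:512]; Q=(np.stack([(u-cx)/f*D,-(v-cy)/f*D,-D],-1)@m[:3,:3].T+m[:3,3])*1000
for sg in (-1,1):
    k=(abs(Q[:,:,1]*sg-38)<5)&(abs(Q[:,:,0])<14)&(Q[:,:,2]>120)&(Q[:,:,2]<185)
    q=Q[k]; print(sg,len(q),np.percentile(q[:,2],[50,90,97,99.5]).round(1))
E
python3 tm.py w15 545 86
```

```text
w15 20.5667 [0.5478 0.0853 0.176 ] [-179.24    0.5    26.96] F [-0.2 -0.4 -0.3] op 0.711
t 20.62 TCP [547.8  85.3 175.9] grasp [545.6  86.5  21. ] rot [-179.24    0.5    26.96] open 0.710 F [-1.1  0.1 -1.4]
  tool delta mm [-0.4 -0.1  1.5] norm 1.5 twist -0.001 rad
-1 1476 [141.  176.2 176.5 176.8]
1 1437 [144.5 175.3 175.5 175.6]
depth mask ((544.91552734375, 85.35523223876953), (84.90481567382812, 84.37256622314453), 80.46090698242188)
white mask ((545.53076171875, 87.43415832519531), (70.92127990722656, 59.964576721191406), 26.991846084594727) [249.56710775 254.22117202]
```

View pics/w15.png

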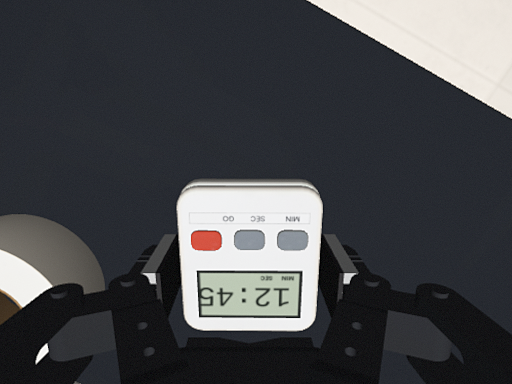

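Call:
step_arm([
  {"linear":[0,0,-8],"twist":0,"gripper":0},
  {"linear":[0,0,-20],"twist":0,"gripper":0},
  {"linear":[0,0,-25],"twist":-0.06,"gripper":0},
  {"linear":[0,0,-25],"twist":-0.1,"gripper":0},
  {"linear":[0,0,-25],"twist":-0.1,"gripper":0},
  {"linear":[0,0,-25],"twist":-0.1,"gripper":0},
  {"linear":[0,0,-25],"twist":-0.1,"gripper":0},
  {"linear":[0,0,-15],"twist":-0.1,"gripper":0},
  {"linear":[0,0,-5],"twist":-0.1,"gripper":0},
  {"linear":[0,0,0],"twist":-0.1,"gripper":0},
  {"linear":[0,0,0],"twist":-0.1,"gripper":0},
  {"linear":[0,0,0],"twist":-0.1,"gripper":0},
  {"linear":[0,0,0],"twist":-0.1,"gripper":0},
  {"linear":[0,0,0],"twist":0,"gripper":0},
])

```text
time_s: 21.78
position: [0.5484, 0.0836, 0.3665]
ee_rot: [-179.5, -0.5, 90.7]
force: [0.4, 0.6, 0.3]
opening: 0.711
```

```bash
cat >> h.py <<'E'
TM=([547.8,85.3,176],[-179.24,0.5,26.96],[545.5,86.7,0])
E
python3 -c "
from h import *
att(*TM,[419.5,-297.6,165],92)"
```

```text
t 21.78 TCP [548.4  83.6 366.5] obj [546.8  85.2 190.5] rot [-179.48   -0.48   90.68] open 0.711 F [0.4 0.6 0.3] tilt [-0.004 -0.017]
  tool delta mm [-381.5 -131.7   23.5] norm 404.2 twist -0.023 rad
```

Call:
step_arm([
  {"linear":[-15,-5,0],"twist":0,"gripper":0},
  {"linear":[-25,-8.6,0],"twist":0,"gripper":0},
  {"linear":[-31,-10.7,0],"twist":0,"gripper":0},
  {"linear":[-31,-10.7,0],"twist":0,"gripper":0},
  {"linear":[-31,-10.7,0],"twist":0,"gripper":0},
  {"linear":[-31,-10.7,0],"twist":0,"gripper":0},
  {"linear":[-31,-10.7,0],"twist":0,"gripper":0},
  {"linear":[-31,-10.7,0],"twist":0,"gripper":0},
  {"linear":[-31,-10.7,0],"twist":0,"gripper":0},
  {"linear":[-31,-10.7,0],"twist":0,"gripper":0},
  {"linear":[-31,-10.7,0],"twist":0,"gripper":0},
  {"linear":[-31,-10.7,0],"twist":0,"gripper":0},
  {"linear":[-20,-7,0],"twist":0,"gripper":0},
  {"linear":[-8,-3,0],"twist":0,"gripper":0},
  {"linear":[0,0,0],"twist":0,"gripper":0},
  {"linear":[0,0,0],"twist":0,"gripper":0},
])

```text
time_s: 23.12
position: [0.4062, -0.308, 0.3697]
ee_rot: [-179.8, -0.4, 87.9]
force: [0.8, 0.6, -0.9]
opening: 0.711
```

```bash
python3 shot.py w16; python3 -c "
from h import *
att(*TM,[419.5,-297.6,60],92)"
```

```text
w16 23.1167 [ 0.4062 -0.308   0.3697] [-179.76   -0.41   87.9 ] F [ 0.8  0.6 -0.9] op 0.711
t 23.17 TCP [ 406.4 -307.6  369.7] obj [ 405.8 -306.3  193.7] rot [-179.76   -0.4    87.96] open 0.712 F [ 0.2  0.3 -0.8] tilt [-0.01  -0.015]
  tool delta mm [  8.2  13.9 133.7] norm 134.7 twist -0.070 rad
```

View pics/w16.png

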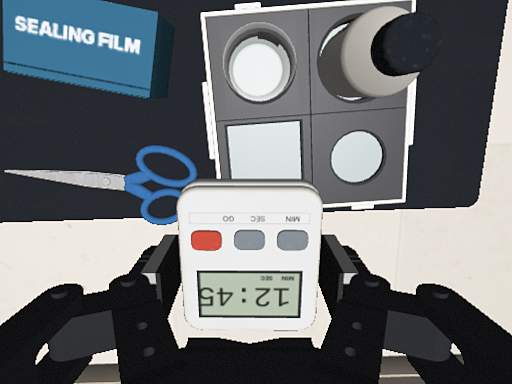

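The timer is level in the jaws, and the pocket's far edge at (226,127)–(299,121) gives a tray yaw of about 2.6°, so I use tool yaw 92.5°.

Call:
step_arm([
  {"linear":[3,5,10],"twist":-0.04,"gripper":0},
  {"linear":[3,5,22],"twist":-0.04,"gripper":0},
  {"linear":[1,2,25],"twist":0,"gripper":0},
  {"linear":[0,0,25],"twist":0,"gripper":0},
  {"linear":[0,0,25],"twist":0,"gripper":0},
  {"linear":[0,0,12],"twist":0,"gripper":0},
  {"linear":[0,0,0],"twist":0,"gripper":0},
  {"linear":[0,0,0],"twist":0,"gripper":0},
])

```text
time_s: 23.83
position: [0.4243, -0.2895, 0.2507]
ee_rot: [179.8, -0.3, 93.3]
force: [-0.2, 0.5, -0.6]
opening: 0.711
```

```bash
python3 -c "
from h import *
att(*TM,[419.5,-297.6,45],92.5)"
```

```text
t 23.83 TCP [ 424.3 -289.5  250.7] obj [ 424.9 -288.3   74.7] rot [179.78  -0.33  93.3 ] open 0.711 F [-0.2  0.5 -0.6] tilt [-0.016 -0.015]
  tool delta mm [-9.2 -6.1 29.6] norm 31.5 twist 0.014 rad
```

Call:
step_arm([
  {"linear":[-4,-3,3],"twist":0.01,"gripper":0},
  {"linear":[-4,-2,6],"twist":0,"gripper":0},
  {"linear":[0,0,8],"twist":0,"gripper":0},
  {"linear":[0,0,4],"twist":0,"gripper":0},
  {"linear":[0,0,0],"twist":0,"gripper":0},
  {"linear":[0,0,0],"twist":0,"gripper":0},
])

```text
time_s: 24.33
position: [0.4208, -0.2991, 0.234]
ee_rot: [179.4, 0.0, 92.7]
force: [0.4, 0.1, -0.1]
opening: 0.714
```

```bash
python3 -c "
from h import *
att(*TM,[419.5,-297.6,40],92.5)"
```

```text
t 24.33 TCP [ 420.8 -299.1  234. ] obj [ 422.8 -298.9   58. ] rot [1.7938e+02 2.0000e-02 9.2660e+01] open 0.714 F [ 0.4  0.1 -0.1] tilt [-0.024 -0.009]
  tool delta mm [ 1.5 -3.4 17.9] norm 18.3 twist 0.003 rad
```

Call:
step_arm([
  {"linear":[0.7,-1.5,4],"twist":0,"gripper":0},
  {"linear":[0.7,-1.5,6],"twist":0,"gripper":0},
  {"linear":[0,0,5],"twist":0,"gripper":0},
  {"linear":[0,0,0],"twist":0,"gripper":0},
  {"linear":[0,0,0],"twist":0,"gripper":0},
])

```text
time_s: 24.75
position: [0.4176, -0.2979, 0.218]
ee_rot: [179.3, 0.1, 92.6]
force: [0.5, -0.2, -0.2]
opening: 0.715
```

```bash
python3 -c "
from h import *
att(*TM,[419.5,-297.6,30],92.5)"; python3 shot.py w17;  python3 shot.py t17 top
```

```text
t 24.75 TCP [ 417.6 -297.9  218. ] obj [ 419.6 -297.9   41.9] rot [1.7934e+02 5.0000e-02 9.2630e+01] open 0.715 F [ 0.5 -0.2 -0.2] tilt [-0.024 -0.009]
  tool delta mm [ 0.3 -0.3 11.9] norm 12.0 twist 0.002 rad
w17 24.75 [ 0.4176 -0.2979  0.218 ] [1.7934e+02 5.0000e-02 9.2630e+01] F [ 0.5 -0.2 -0.2] op 0.715
t17 24.8 [ 0.4175 -0.2978  0.2178] [1.7936e+02 4.0000e-02 9.2630e+01] F [-0.  -0.4 -1.3] op 0.715
```

View pics/w17.png

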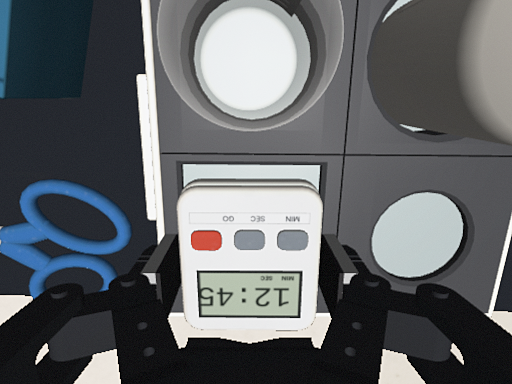

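The timer sits squarely over its pocket: pocket edges at columns 177–327, timer 178–322, parallel. Lowering gently.

Call:
step_arm([
  {"linear":[0,0,3],"twist":0,"gripper":0},
  {"linear":[0,0,4],"twist":0,"gripper":0},
  {"linear":[0,0,2],"twist":0,"gripper":0},
  {"linear":[0,0,0],"twist":0,"gripper":0},
  {"linear":[0,0,0],"twist":0,"gripper":0},
])

```text
time_s: 25.27
position: [0.418, -0.298, 0.2087]
ee_rot: [179.3, 0.1, 92.6]
force: [-0.5, -0.5, -0.4]
opening: 0.713
```

```bash
python3 -c "
from h import *
att(*TM,[419.5,-297.6,29],92.5)"; python3 shot.py w18
```

```text
t 25.27 TCP [ 418.  -298.   208.7] obj [ 420.2 -298.    32.7] rot [1.7929e+02 9.0000e-02 9.2650e+01] open 0.713 F [-0.5 -0.5 -0.4] tilt [-0.025 -0.008]
  tool delta mm [ 0.5 -0.8  3.7] norm 3.8 twist 0.003 rad
w18 25.2667 [ 0.418  -0.298   0.2087] [1.7929e+02 9.0000e-02 9.2650e+01] F [-0.5 -0.5 -0.4] op 0.713
```

View pics/w18.png

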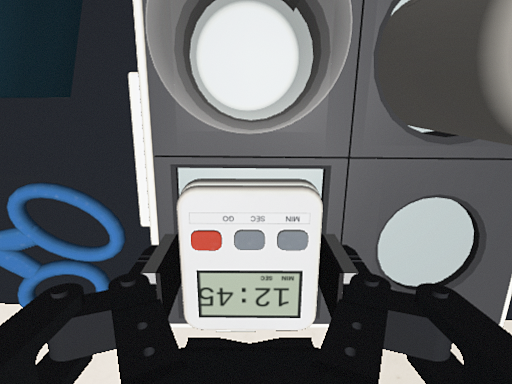

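Run:
```python
from h import *
import pickle
P,im,D,s=pickle.load(open("w18.pkl","rb"))
cv2.imwrite("pics/w18z.png",cv2.resize(im[140:220,150:350],None,fx=4,fy=4,interpolation=cv2.INTER_CUBIC))
for v in (160,164,167,170,174,178,180,182,184,186,188,190): print(v,im[v,245], (ray("wrist",[[245,v]],.035,P)[0,:2]*1000).round(1),(ray("wrist",[[245,v]],.029,P)[0,:2]*1000).round(1),(ray("wrist",[[245,v]],.0327,P)[0,:2]*1000).round(1),(ray("wrist",[[245,v]],.0497,P)[0,:2]*1000).round(1))
```

```text
160 [105 102 102] [ 415.9 -256. ] [ 416.  -257.1] [ 415.9 -256.4] [ 415.8 -253.2]
164 [91 87 88] [ 416.  -257.7] [ 416.1 -258.9] [ 416.  -258.2] [ 415.9 -254.8]
167 [40 37 39] [ 416.1 -259.1] [ 416.1 -260.3] [ 416.1 -259.6] [ 415.9 -256.1]
170 [224 225 217] [ 416.1 -260.4] [ 416.2 -261.7] [ 416.1 -260.9] [ 416.  -257.3]
174 [222 222 214] [ 416.2 -262.3] [ 416.2 -263.6] [ 416.2 -262.8] [ 416.1 -258.9]
178 [183 184 176] [ 416.3 -264.1] [ 416.3 -265.5] [ 416.3 -264.6] [ 416.1 -260.5]
180 [74 77 78] [ 416.3 -265. ] [ 416.4 -266.5] [ 416.3 -265.6] [ 416.2 -261.4]
182 [154 158 160] [ 416.3 -265.9] [ 416.4 -267.4] [ 416.4 -266.5] [ 416.2 -262.2]
184 [225 231 225] [ 416.4 -266.8] [ 416.4 -268.4] [ 416.4 -267.4] [ 416.2 -263. ]
186 [ 95  99 101] [ 416.4 -267.8] [ 416.5 -269.4] [ 416.4 -268.4] [ 416.3 -263.8]
188 [169 176 183] [ 416.5 -268.7] [ 416.5 -270.3] [ 416.5 -269.3] [ 416.3 -264.7]
190 [209 218 220] [ 416.5 -269.6] [ 416.6 -271.3] [ 416.5 -270.3] [ 416.3 -265.5]
```

View pics/w18z.png

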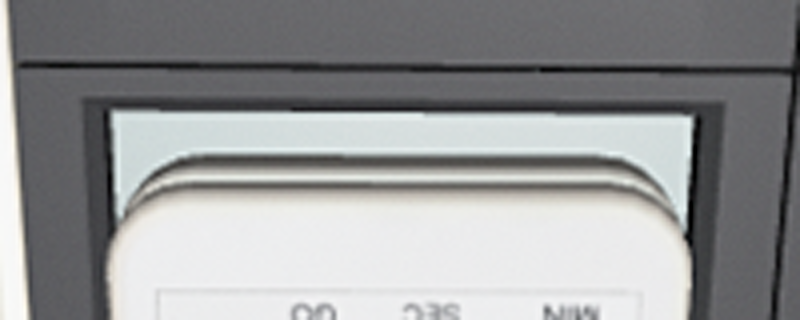

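The gap at the far edge shows the timer about 1 mm too far toward −y; I nudge it and seat it.

Call:
step_arm([
  {"linear":[1,-0.5,1],"twist":0,"gripper":0},
  {"linear":[0,0,1.5],"twist":0,"gripper":0},
  {"linear":[0,0,1],"twist":0,"gripper":0},
  {"linear":[0,0,0],"twist":0,"gripper":0},
  {"linear":[0,0,0],"twist":0,"gripper":0},
])

```text
time_s: 25.73
position: [0.4176, -0.297, 0.2059]
ee_rot: [179.2, 0.1, 92.6]
force: [-0.4, 1.3, -0.5]
opening: 0.709
```

```bash
python3 -c "
from h import *
att(*TM,[419.5,-297.6,29],92.5)"
```

```text
t 25.73 TCP [ 417.6 -297.   205.9] obj [ 420.  -297.2   29.9] rot [1.7924e+02 1.5000e-01 9.2650e+01] open 0.709 F [-0.4  1.3 -0.5] tilt [-0.026 -0.007]
  tool delta mm [-0.3 -0.5  0.9] norm 1.1 twist 0.003 rad
```

Call:
step_arm([
  {"linear":[0,0,0.5],"twist":0,"gripper":0.55},
  {"linear":[0,0,0],"twist":0,"gripper":0.65},
  {"linear":[0,0,0],"twist":0,"gripper":0.7},
  {"linear":[0,0,0],"twist":0,"gripper":0.7},
  {"linear":[0,0,-5],"twist":0,"gripper":0.7},
  {"linear":[0,0,-15],"twist":0,"gripper":0.7},
  {"linear":[0,0,-25],"twist":0,"gripper":0.7},
  {"linear":[0,0,-30],"twist":0,"gripper":1},
  {"linear":[0,0,-30],"twist":0,"gripper":1},
  {"linear":[0,0,-25],"twist":0,"gripper":1},
  {"linear":[0,0,-10],"twist":0,"gripper":1},
  {"linear":[0,0,0],"twist":0,"gripper":1},
])

```text
time_s: 26.73
position: [0.415, -0.2962, 0.3513]
ee_rot: [179.4, 0.0, 92.6]
force: [1.2, -0.7, -1.1]
opening: 1.003
```

```bash
python3 shot.py w19; python3 -c "
from h import *
gg(457,-30,180,90)"
```

```text
w19 26.7333 [ 0.415  -0.2962  0.3513] [1.7938e+02 1.0000e-02 9.2640e+01] F [ 1.2 -0.7 -1.1] op 1.003
t 26.78 TCP [ 415.  -296.2  350.2] grasp [ 416.6 -296.1  195.2] rot [ 1.7942e+02 -3.0000e-02  9.2640e+01] open 1.001 F [-0.2 -0.4  0.3]
  tool delta mm [263.9  52.5  15.9] norm 269.6 twist 0.046 rad
```

View pics/w19.png

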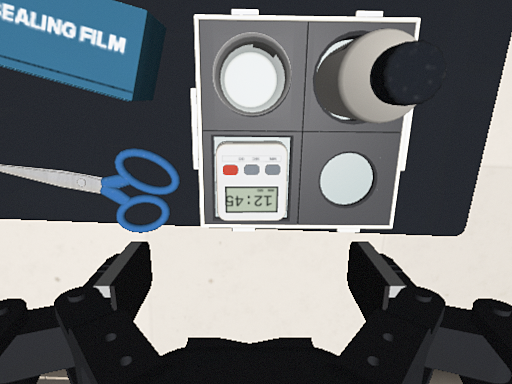

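```bash
cat > chk.py <<'E'
from h import *
import pickle,sys
tag=sys.argv[1]
P,im,D,s=pickle.load(open(tag+".pkl","rb")); C=cloud("wrist",cv2.medianBlur(D,3),P)
cx,cy=419.5,-297.6
def zat(x,y,r=4):
    k=(np.hypot(C[:,:,0]*1000-x,C[:,:,1]*1000-y)<r)&(D>0); return (np.median(C[k][:,2])*1000).round(1) if k.any() else None
a=np.radians(2.5)
print("foam", [zat(460+dx,-254+dy,3) for dx,dy in((0,0),(-40,0),(40,0),(0,-40))])
for dx,dy in ((-25,0),(25,0),(0,29),(-25,29),(25,29),(-25,-29),(25,-29)):
    print("timer",dx,dy,zat(cx+dx*np.cos(a)-dy*np.sin(a),cy+dx*np.sin(a)+dy*np.cos(a)))
k=(C[:,:,2]>.0405)&(C[:,:,2]<.056)&(abs(C[:,:,0]-.4195)<.045)&(abs(C[:,:,1]+.2976)<.046)
m=cv2.morphologyEx(k.astype(np.uint8)*255,cv2.MORPH_OPEN,np.ones((3,3),np.uint8)); cs,_=cv2.findContours(m,cv2.RETR_EXTERNAL,cv2.CHAIN_APPROX_NONE); c=max(cs,key=cv2.contourArea)[:,0,:]
print("timer rect",cv2.minAreaRect((ray("wrist",c,.046,P)[:,:2]*1000).astype(np.float32)))
E
python3 chk.py w19; python3 -c "
import cv2
cv2.imwrite('pics/w19z.png',cv2.resize(cv2.imread('pics/w19.png')[120:240,190:310],None,fx=5,fy=5,interpolation=cv2.INTER_CUBIC))"
```

```text
foam [np.float64(34.9), np.float64(34.8), np.float64(34.7), np.float64(210.3)]
timer -25 0 46.0
timer 25 0 46.1
timer 0 29 46.1
timer -25 29 45.9
timer 25 29 45.9
timer -25 -29 46.0
timer 25 -29 46.0
timer rect ((419.7038269042969, -297.19195556640625), (60.56060028076172, 67.36925506591797), 2.5071229934692383)
```

View pics/w19z.png

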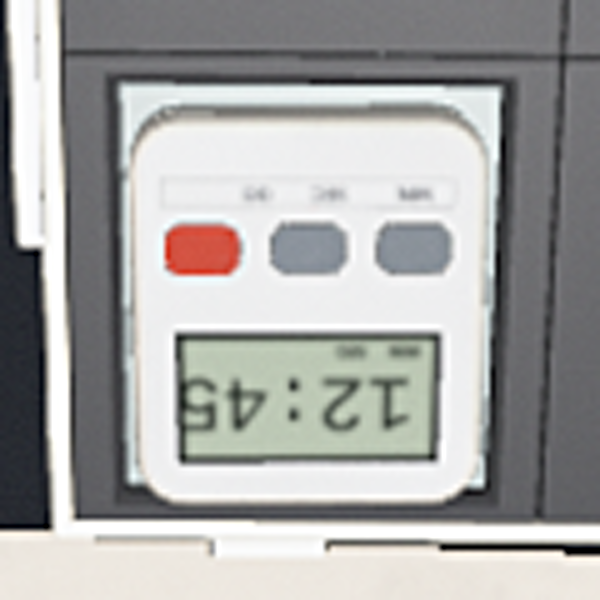

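The timer lies flat at 46.0 mm all over, centred and aligned. Last is the blue cap.

Call:
step_arm([
  {"linear":[15,3,0],"twist":0.02,"gripper":1},
  {"linear":[25,5,0],"twist":0.02,"gripper":1},
  {"linear":[32,6.5,0],"twist":0,"gripper":1},
  {"linear":[32,6.5,0],"twist":0,"gripper":1},
  {"linear":[32,6.5,0],"twist":0,"gripper":1},
  {"linear":[32,6.5,0],"twist":0,"gripper":1},
  {"linear":[32,6.5,0],"twist":0,"gripper":1},
  {"linear":[30,6,0],"twist":0,"gripper":1},
  {"linear":[20,4,0],"twist":0,"gripper":1},
  {"linear":[8,2,0],"twist":0,"gripper":1},
  {"linear":[0,0,0],"twist":0,"gripper":1},
  {"linear":[0,0,0],"twist":0,"gripper":1},
])

```text
time_s: 27.78
position: [0.465, -0.0275, 0.3244]
ee_rot: [-178.7, -0.6, 90.0]
force: [-0.4, -0.5, -0.1]
opening: 1.0
```

```bash
python3 shot.py w20
cat > cp.py <<'E'
from h import *
import pickle,sys
P,im,D,s=pickle.load(open(sys.argv[1]+".pkl","rb")); x,y=float(sys.argv[2]),float(sys.argv[3])
hsv=cv2.cvtColor(im,cv2.COLOR_BGR2HSV); b=cv2.inRange(hsv,(95,90,40),(130,255,255))
u,v=proj("wrist",np.array([x,y,17])/1000,P)[0].astype(int); m=np.zeros_like(b); m[max(v-60,0):v+60,max(u-60,0):u+60]=255
cs,_=cv2.findContours(b&m,cv2.RETR_EXTERNAL,cv2.CHAIN_APPROX_NONE); c=max(cs,key=cv2.contourArea)[:,0,:]
X=(ray("wrist",c,.017,P)[:,:2]*1000).astype(np.float32); print("cap",cv2.fitEllipse(X)[:2],cv2.minEnclosingCircle(X),c.mean(0))
X0=(ray("wrist",c,.0,P)[:,:2]*1000); X1=X
print("top: x",X1[:,0].min(),X1[:,0].max(),"y min",X1[:,1].min(),"| base y max",X0[:,1].max())
E
python3 cp.py w20 456 -28; python3 -c "
from h import *
gg(457,-28,100,90)"
```

```text
w20 27.7833 [ 0.465  -0.0275  0.3244] [-178.68   -0.62   90.  ] F [-0.4 -0.5 -0.1] op 1.0
cap ((454.8384094238281, -27.428659439086914), (41.857696533203125, 44.3979377746582)) ((454.35015869140625, -27.137178421020508), 22.725229263305664) [246.62068966 183.37241379]
top: x 433.6088 476.21515 y min -49.350967 | base y max -7.521246592308871
t 27.83 TCP [464.9 -27.9 324.2] grasp [461.3 -26.2 169.3] rot [-178.66   -0.63   89.95] open 0.997 F [-0.4  0.8 -0.5]
  tool delta mm [-2.6 -2.7 69.4] norm 69.4 twist -0.001 rad
```

View pics/w20.png

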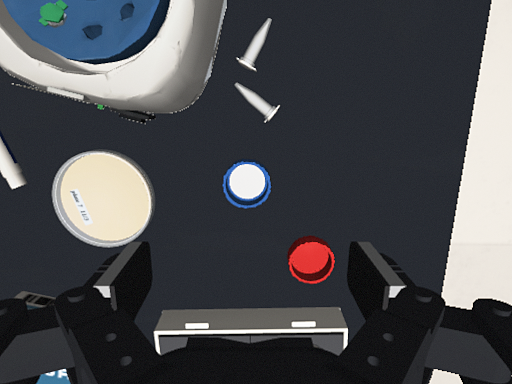

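The blue cap is at (247,184), near (454.9,-27.9), well apart from the red one at (312,261). Descending in stages.

Call:
step_arm([
  {"linear":[-1,-2,12],"twist":0,"gripper":0.5},
  {"linear":[-1,-2,20],"twist":0,"gripper":0.5},
  {"linear":[0,-0.5,22],"twist":0,"gripper":0.5},
  {"linear":[0,0,22],"twist":0,"gripper":0.5},
  {"linear":[0,0,15],"twist":0,"gripper":0.5},
  {"linear":[0,0,5],"twist":0,"gripper":0.5},
  {"linear":[0,0,0],"twist":0,"gripper":0.5},
  {"linear":[0,0,0],"twist":0,"gripper":0.5},
])

```text
time_s: 28.5
position: [0.4569, -0.0394, 0.2238]
ee_rot: [-178.6, -0.4, 89.1]
force: [-0.8, 0.1, -0.2]
opening: 0.747
```

```bash
python3 shot.py w21; python3 cp.py w21 455 -28; python3 -c "
from h import *
gg(454.9,-27.9,40,90)"
```

```text
w21 28.5 [ 0.4569 -0.0394  0.2238] [-178.65   -0.41   89.13] F [-0.8  0.1 -0.2] op 0.747
cap ((454.79193115234375, -27.176563262939453), (41.713985443115234, 44.747005462646484)) ((454.7503967285156, -26.944002151489258), 22.848403930664062) [255.09049774 203.66063348]
top: x 433.42105 475.7073 y min -49.72181 | base y max -7.590894983437499
t 28.55 TCP [457.  -39.3 224.2] grasp [453.5 -38.2  69.2] rot [-178.69   -0.4    89.13] open 0.748 F [-0.7  0.2 -0.1]
  tool delta mm [10.1  1.9 29.2] norm 31.0 twist -0.015 rad
```

View pics/w21.png

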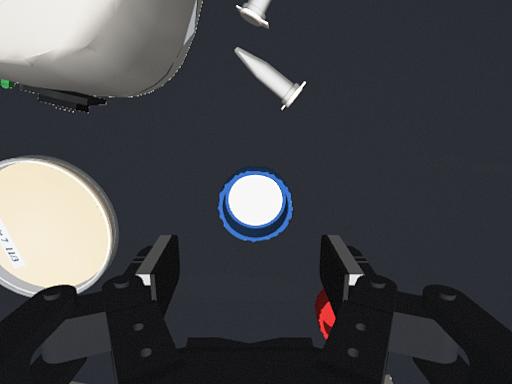

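Call:
step_arm([
  {"linear":[4.5,1,3],"twist":-0.015,"gripper":0.5},
  {"linear":[4.5,0.5,6],"twist":0,"gripper":0.5},
  {"linear":[1,0,8],"twist":0,"gripper":0.5},
  {"linear":[0,0,8],"twist":0,"gripper":0.5},
  {"linear":[0,0,3],"twist":0,"gripper":0.5},
  {"linear":[0,0,0],"twist":0,"gripper":0.5},
  {"linear":[0,0,0],"twist":0,"gripper":0.5},
])

```text
time_s: 29.13
position: [0.4595, -0.0282, 0.1972]
ee_rot: [-179.1, -0.4, 90.1]
force: [-0.0, 0.7, -0.2]
opening: 0.754
```

```bash
python3 -c "
from h import *
gg(454.7,-28,23.5,90)"
```

```text
t 29.13 TCP [459.5 -28.2 197.2] grasp [456.9 -27.2  42.3] rot [-179.07   -0.37   90.12] open 0.754 F [-0.   0.7 -0.2]
  tool delta mm [-0.9 -1.9 18.8] norm 18.9 twist 0.002 rad
```

Call:
step_arm([
  {"linear":[-0.5,-1,5],"twist":0,"gripper":0.5},
  {"linear":[-0.3,-1,6],"twist":0,"gripper":0.5},
  {"linear":[0,0,5],"twist":0,"gripper":0.5},
  {"linear":[0,0,0],"twist":0,"gripper":0.5},
  {"linear":[0,0,0],"twist":0,"gripper":0.5},
])

```text
time_s: 29.55
position: [0.4569, -0.0291, 0.1796]
ee_rot: [-179.1, -0.4, 90.1]
force: [0.1, 0.1, -0.4]
opening: 0.747
```

```bash
python3 -c "
from h import *
gg(454.7,-28,23.5,90)"; python3 shot.py w22
```

```text
t 29.55 TCP [456.9 -29.1 179.6] grasp [454.4 -28.1  24.7] rot [-179.07   -0.36   90.11] open 0.747 F [ 0.1  0.1 -0.4]
  tool delta mm [0.1 0.3 1.1] norm 1.2 twist 0.002 rad
w22 29.55 [ 0.4569 -0.0291  0.1796] [-179.07   -0.36   90.11] F [ 0.1  0.1 -0.4] op 0.747
```

View pics/w22.png

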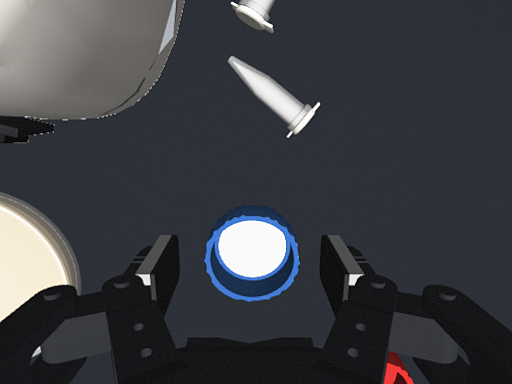

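Call:
step_arm([
  {"linear":[0,0,1],"twist":0,"gripper":0.2},
  {"linear":[0,0,0],"twist":0,"gripper":0},
  {"linear":[0,0,0],"twist":0,"gripper":-0.3},
  {"linear":[0,0,0],"twist":0,"gripper":-0.4},
  {"linear":[0,0,0],"twist":0,"gripper":-0.4},
  {"linear":[0,0,0],"twist":0,"gripper":-0.4},
  {"linear":[0,0,0],"twist":0,"gripper":-0.4},
], grip_force=25)

```text
time_s: 30.18
position: [0.4573, -0.0292, 0.1796]
ee_rot: [-179.2, -0.3, 90.1]
force: [-0.7, -0.5, -0.1]
opening: 0.473
```

```bash
python3 -c "
from h import *
gg(454.7,-28,23.5,90)"; python3 shot.py w23
```

```text
t 30.18 TCP [457.3 -29.2 179.6] grasp [455.1 -28.2  24.7] rot [-179.18   -0.35   90.1 ] open 0.473 F [-0.7 -0.5 -0.1]
  tool delta mm [ 0.2 -0.4  1.2] norm 1.2 twist 0.002 rad
w23 30.1833 [ 0.4573 -0.0292  0.1796] [-179.18   -0.35   90.1 ] F [-0.7 -0.5 -0.1] op 0.473
```

View pics/w23.png

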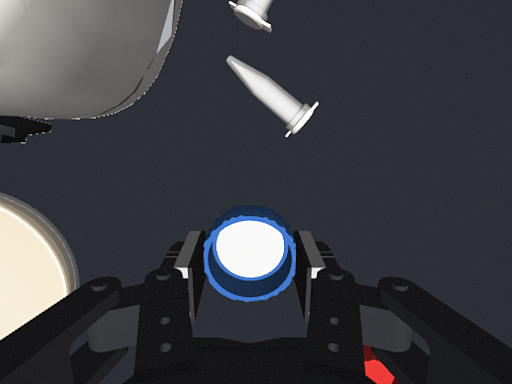

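The cap is gripped. I lift high enough to pass over the seated bottle.

Call:
step_arm([
  {"linear":[0,0,-6],"twist":0,"gripper":-0.4},
  {"linear":[0,0,-15],"twist":0,"gripper":-0.4},
  {"linear":[0,0,-28],"twist":0,"gripper":-0.4},
  {"linear":[0,0,-30],"twist":0,"gripper":-0.4},
  {"linear":[0,0,-30],"twist":0,"gripper":-0.4},
  {"linear":[0,0,-30],"twist":0,"gripper":-0.4},
  {"linear":[0,0,-25],"twist":0,"gripper":-0.4},
  {"linear":[0,0,-10],"twist":0,"gripper":-0.4},
  {"linear":[0,0,0],"twist":0,"gripper":-0.4},
  {"linear":[0,0,0],"twist":0,"gripper":-0.4},
])

```text
time_s: 31.07
position: [0.4586, -0.0301, 0.3616]
ee_rot: [-178.9, -0.4, 90.1]
force: [0.3, 0.7, 0.5]
opening: 0.471
```

```bash
cat >> h.py <<'E'
CP=([457.3,-29.2,179.6],[-179.18,-0.35,90.1],[455.0,-28.0,0])
E
python3 -c "
from h import *
att(*CP,[505.8,-294.6,180],90)"
```

```text
t 31.07 TCP [458.6 -30.1 361.6] obj [455.5 -28.8 182.1] rot [-178.93   -0.38   90.11] open 0.471 F [0.3 0.7 0.5] tilt [ 0.004 -0.   ]
  tool delta mm [-265.9   49.8   -0.6] norm 270.5 twist 0.002 rad
```

Call:
step_arm([
  {"linear":[-15,3,0],"twist":0,"gripper":-0.4},
  {"linear":[-25,5,0],"twist":0,"gripper":-0.4},
  {"linear":[-32,6,0],"twist":0,"gripper":-0.4},
  {"linear":[-32,6,0],"twist":0,"gripper":-0.4},
  {"linear":[-32,6,0],"twist":0,"gripper":-0.4},
  {"linear":[-32,6,0],"twist":0,"gripper":-0.4},
  {"linear":[-32,6,0],"twist":0,"gripper":-0.4},
  {"linear":[-30,6,0],"twist":0,"gripper":-0.4},
  {"linear":[-20,4,0],"twist":0,"gripper":-0.4},
  {"linear":[-10,2,0],"twist":0,"gripper":-0.4},
  {"linear":[0,0,0],"twist":0,"gripper":-0.4},
  {"linear":[0,0,0],"twist":0,"gripper":-0.4},
  {"linear":[0,0,0],"twist":0,"gripper":-0.4},
])

```text
time_s: 32.15
position: [0.509, -0.2987, 0.3269]
ee_rot: [-177.0, -1.6, 90.4]
force: [-0.1, -0.7, -0.5]
opening: 0.467
```

```bash
python3 shot.py w24; python3 -c "
from h import *
att(*CP,[505.8,-294.6,100],90)"; python3 pk.py w24
```

```text
w24 32.15 [ 0.509  -0.2987  0.3269] [-176.97   -1.59   90.36] F [-0.1 -0.7 -0.5] op 0.467
t 32.20 TCP [ 509.  -298.4  327. ] obj [ 499.8 -293.3  147.7] rot [-176.97   -1.6    90.39] open 0.473 F [ 0.6  0.  -0.2] tilt [ 0.039 -0.022]
  tool delta mm [-2.6  8.5 47.3] norm 48.1 twist 0.007 rad
bottle ell [array([ 500.2, -202.4]), array([74. , 76.2])] mec [array([ 500.3, -202.5]), np.float64(40.9)] est 502.3 -211
beaker ell [array([ 414.9, -211.6]), array([52.2, 54.2])] mec [array([ 416.2, -211.2]), np.float64(28.5)] est 416.3 -213.7
cap ell [array([ 506.1, -292.6]), array([43. , 49.8])] mec [array([ 505.7, -294.3]), np.float64(24.6)] est 505 -298
timer ((417.0758361816406, -299.91912841796875), (71.08426666259766, 78.35758209228516), 1.980067253112793)
```

View pics/w24.png

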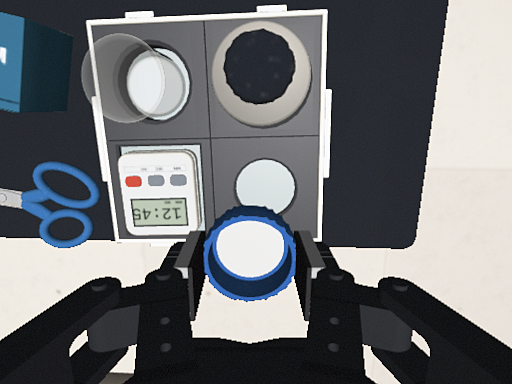

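The cap is over its pocket with about 2.5° of tilt, which is acceptable. The neighbours look undisturbed. Lowering with corrections.

Call:
step_arm([
  {"linear":[-1,4,8],"twist":0,"gripper":-0.4},
  {"linear":[-1,4,14],"twist":0,"gripper":-0.4},
  {"linear":[0,1,16],"twist":0,"gripper":-0.4},
  {"linear":[0,0,16],"twist":0,"gripper":-0.4},
  {"linear":[0,0,12],"twist":0,"gripper":-0.4},
  {"linear":[0,0,6],"twist":0,"gripper":-0.4},
  {"linear":[0,0,0],"twist":0,"gripper":-0.4},
  {"linear":[0,0,0],"twist":0,"gripper":-0.4},
])

```text
time_s: 32.87
position: [0.5163, -0.2916, 0.2486]
ee_rot: [-177.1, -1.6, 90.9]
force: [0.2, -0.8, -0.2]
opening: 0.472
```

```bash
python3 -c "
from h import *
att(*CP,[505.8,-294.6,45],90)"
```

```text
t 32.87 TCP [ 516.3 -291.6  248.6] obj [ 507.5 -286.7   69.3] rot [-177.13   -1.6    90.88] open 0.472 F [ 0.2 -0.8 -0.2] tilt [ 0.036 -0.021]
  tool delta mm [-8.6 -0.6 24.1] norm 25.6 twist 0.015 rad
```

Call:
step_arm([
  {"linear":[-4,0,3],"twist":0.01,"gripper":-0.4},
  {"linear":[-4,0,5],"twist":0,"gripper":-0.4},
  {"linear":[0,0,6],"twist":0,"gripper":-0.4},
  {"linear":[0,0,4],"twist":0,"gripper":-0.4},
  {"linear":[0,0,0],"twist":0,"gripper":-0.4},
  {"linear":[0,0,0],"twist":0,"gripper":-0.4},
])

```text
time_s: 33.37
position: [0.516, -0.3008, 0.2316]
ee_rot: [-177.3, -1.4, 90.2]
force: [-0.5, 0.2, 0.2]
opening: 0.471
```

```bash
python3 -c "
from h import *
att(*CP,[505.8,-294.6,40],90)"; python3 shot.py w25
```

```text
t 33.37 TCP [ 516.  -300.8  231.6] obj [ 508.  -296.3   52.2] rot [-177.35   -1.4    90.22] open 0.471 F [-0.5  0.2  0.2] tilt [ 0.032 -0.018]
  tool delta mm [ 1.4 -1.6 12.3] norm 12.5 twist 0.004 rad
w25 33.3667 [ 0.516  -0.3008  0.2316] [-177.35   -1.4    90.22] F [-0.5  0.2  0.2] op 0.471
```

View pics/w25.png

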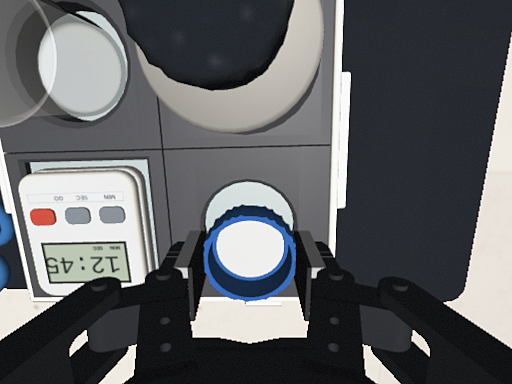

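Call:
step_arm([
  {"linear":[0.7,-0.8,3],"twist":0,"gripper":-0.4},
  {"linear":[0.7,-0.6,5],"twist":0,"gripper":-0.4},
  {"linear":[0,0,5],"twist":0,"gripper":-0.4},
  {"linear":[0,0,0],"twist":0,"gripper":-0.4},
  {"linear":[0,0,0],"twist":0,"gripper":-0.4},
])

```text
time_s: 33.83
position: [0.5139, -0.2987, 0.218]
ee_rot: [-177.4, -1.4, 90.2]
force: [-1.1, 0.1, 0.1]
opening: 0.47
```

```bash
python3 -c "
from h import *
att(*CP,[505.8,-294.6,30],90)"; python3 shot.py w26
```

```text
t 33.83 TCP [ 513.9 -298.7  218. ] obj [ 506.  -294.4   38.7] rot [-177.4    -1.37   90.23] open 0.470 F [-1.1  0.1  0.1] tilt [ 0.031 -0.018]
  tool delta mm [-0.4  0.2  8.6] norm 8.7 twist 0.004 rad
w26 33.8333 [ 0.5139 -0.2987  0.218 ] [-177.4    -1.37   90.23] F [-1.1  0.1  0.1] op 0.47
```

View pics/w26.png

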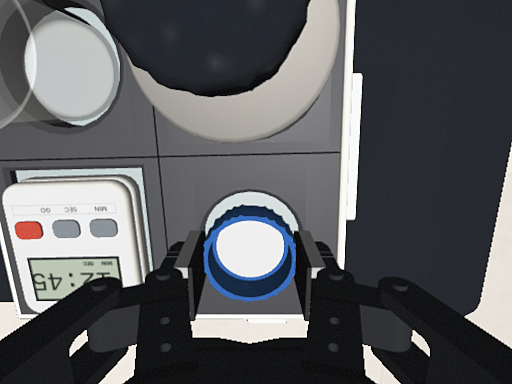

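Call:
step_arm([
  {"linear":[0,0,2.5],"twist":0,"gripper":-0.4},
  {"linear":[0,0,3],"twist":0,"gripper":-0.4},
  {"linear":[0,0,2.5],"twist":0,"gripper":-0.4},
  {"linear":[0,0,0],"twist":0,"gripper":-0.4},
  {"linear":[0,0,0],"twist":0,"gripper":-0.4},
])

```text
time_s: 34.3
position: [0.5136, -0.2985, 0.2093]
ee_rot: [-177.4, -1.4, 90.2]
force: [0.2, -0.0, -0.2]
opening: 0.471
```

```bash
python3 -c "
from h import *
att(*CP,[505.8,-294.6,29.5],90)"; python3 shot.py w27
```

```text
t 34.30 TCP [ 513.6 -298.5  209.3] obj [ 505.7 -294.2   29.9] rot [-177.4    -1.37   90.24] open 0.471 F [ 0.2 -0.  -0.2] tilt [ 0.031 -0.018]
  tool delta mm [-0.4  0.1  0.3] norm 0.6 twist 0.004 rad
w27 34.3 [ 0.5136 -0.2985  0.2093] [-177.4    -1.37   90.24] F [ 0.2 -0.  -0.2] op 0.471
```

View pics/w27.png

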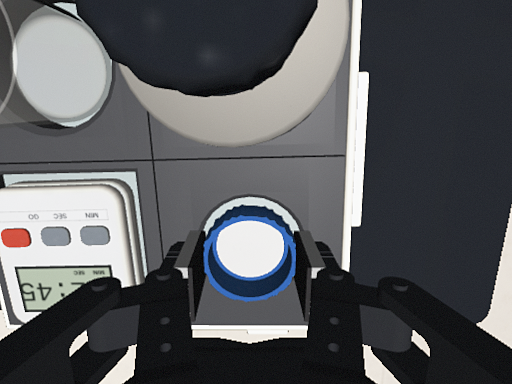

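Call:
step_arm([
  {"linear":[0,0,0],"twist":0,"gripper":0.1},
  {"linear":[0,0,0],"twist":0,"gripper":0.3},
  {"linear":[0,0,0],"twist":0,"gripper":0.3},
  {"linear":[0,0,0],"twist":0,"gripper":0.3},
  {"linear":[0,0,-5],"twist":0,"gripper":0.3},
  {"linear":[0,0,-15],"twist":0,"gripper":0.3},
  {"linear":[0,0,-25],"twist":0,"gripper":0.3},
  {"linear":[0,0,-30],"twist":0,"gripper":1},
  {"linear":[0,0,-30],"twist":0,"gripper":1},
  {"linear":[0,0,-30],"twist":0,"gripper":1},
  {"linear":[0,0,-30],"twist":0,"gripper":1},
  {"linear":[-10,-20,-10],"twist":0,"gripper":1},
  {"linear":[0,-20,0],"twist":0,"gripper":1},
  {"linear":[0,0,0],"twist":0,"gripper":1},
  {"linear":[0,0,0],"twist":0,"gripper":1},
])

```text
time_s: 35.6
position: [0.4803, -0.3124, 0.3985]
ee_rot: [-177.5, -1.3, 90.3]
force: [0.3, -0.0, -0.2]
opening: 0.998
```

```bash
python3 shot.py w28; python3 chk.py w28
python3 - <<'E'
from h import *
import pickle
P,im,D,s=pickle.load(open("w28.pkl","rb")); C=cloud("wrist",cv2.medianBlur(D,3),P); Z=C[:,:,2]
def rim(n,lo,hi,x,y,r,z):
    k=((Z>lo)&(Z<hi)&(np.hypot(C[:,:,0]*1000-x,C[:,:,1]*1000-y)<r)).astype(np.uint8)*255
    cs,_=cv2.findContours(k,cv2.RETR_EXTERNAL,cv2.CHAIN_APPROX_NONE); c=max(cs,key=cv2.contourArea)[:,0,:]
    X=(ray("wrist",c,z,P)[:,:2]*1000).astype(np.float32); print(n,[np.round(q,1) for q in cv2.fitEllipse(X)[:2]],"max z pct",np.percentile(Z[k>0],[50,98]).round(4))
rim("bottle top (136 expected)",.125,.145,503,-208,40,.136)
rim("beaker (85)",.05,.095,416.5,-211.5,42,.085)
hsv=cv2.cvtColor(im,cv2.COLOR_BGR2HSV); b=cv2.inRange(hsv,(95,90,40),(130,255,255))&((np.hypot(C[:,:,0]*1000-506,C[:,:,1]*1000+295)<40).astype(np.uint8)*255)
cs,_=cv2.findContours(b,cv2.RETR_EXTERNAL,cv2.CHAIN_APPROX_NONE); c=max(cs,key=cv2.contourArea)[:,0,:]
X=(ray("wrist",c,.046,P)[:,:2]*1000).astype(np.float32); print("cap",[np.round(q,1) for q in cv2.fitEllipse(X)[:2]])
for a in range(0,360,45):
    x,y=.5058+.0195*np.cos(np.radians(a)),-.2946+.0195*np.sin(np.radians(a)); k=np.hypot(C[:,:,0]-x,C[:,:,1]-y)<.003; print(a,np.percentile(Z[k],[50,95]).round(4) if k.any() else None)
E
```

```text
w28 35.6 [ 0.4803 -0.3124  0.3985] [-177.49   -1.27   90.32] F [ 0.3 -0.  -0.2] op 0.998
foam [np.float64(34.8), np.float64(35.1), np.float64(35.0), np.float64(315.6)]
timer -25 0 46.2
timer 25 0 310.9
timer 0 29 46.2
timer -25 29 45.9
timer 25 29 45.7
timer -25 -29 46.0
timer 25 -29 45.8
timer rect ((420.4341125488281, -297.29486083984375), (60.83125305175781, 68.6657943725586), 2.66166090965271)
bottle top (136 expected) [array([ 501.7, -211. ]), array([32.5, 33.2])] max z pct [0.1354 0.136 ]
beaker (85) [array([ 416.2, -212.6]), array([52.2, 55.2])] max z pct [0.0804 0.0844]
cap [array([ 505.1, -294.5]), array([40.7, 42.2])]
0 [0.2837 0.2905]
45 [0.0447 0.0458]
90 [0.0414 0.0457]
135 [0.0445 0.046 ]
180 [0.0441 0.0461]
225 [0.0449 0.0461]
270 [0.0435 0.0461]
315 [0.267  0.3009]
```

View pics/w28.png

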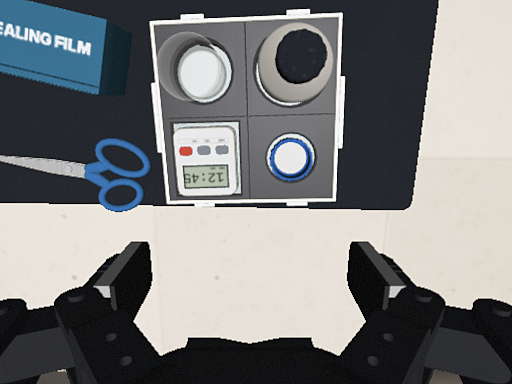

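All four pieces measure at their seated heights. Last check: the amber bottle and sample cup against the first picture.

```bash
python3 shot.py t28 top; python3 shot.py s28 scene
python3 - <<'E'
import cv2,numpy as np
a=cv2.imread("pics/top0.png");b=cv2.imread("pics/t28.png")
d=cv2.absdiff(a,b).max(2); print("amber diff",(d[135:175,100:150]>60).sum(),"cup diff",(d[180:215,108:152]>60).sum(),"red",(d[178:198,280:301]>60).sum())
E
```

```text
t28 35.65 [ 0.4804 -0.3124  0.3985] [-177.48   -1.27   90.32] F [ 0.1 -0.4 -0.1] op 0.999
s28 35.7 [ 0.4808 -0.3123  0.3977] [-177.43   -1.32   90.35] F [ 0.2  0.6 -1.3] op 1.0
amber diff 4 cup diff 0 red 0
```

View pics/s28.png

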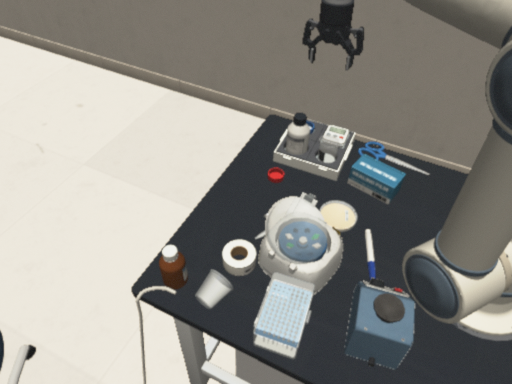

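The scene shows the full tray around (315,145). The amber bottle at (172,267), the cup at (213,288) and the red cap at (276,174) have not moved. Handing in.

```bash
python3 -c "
from station import *
print(finish_job())"
```

```text
the job is handed in; nothing more can be done
None
```

I packed all four kit pieces into their own pockets and handed the job in at about 36 s. The hand-in gives no verdict, so this rests on my own last checks.

| Piece | Top height, measured (expected) | Distance from pocket centre | Notes |
|---|---|---|---|
| Bottle | 136 mm (136) | about 3 mm | upright |
| Beaker | about 84.5 mm (85) | about 1 mm | upright |
| Timer | about 46 mm at nearly all points (46) | about 1 mm | face up, lined up with the pocket to about 0.2° |
| Cap | 46 mm (46) | about 1 mm | level |

- **Left alone:** before-and-after top views show the amber bottle, sample cup and red cap in the same places. The gripper was clear of everything at hand-in.
- **Disagreements:** the top camera differed from the wrist camera by 3–7 mm. I used the wrist camera, whose pocket positions repeated within about 0.5 mm from two tool angles.
- **Failed readings:** one timer point and two cap-rim points in the final check landed on the gripper fingers or background, so I left them out.
- **Tool drift:** the tool tilted by up to about 3° during fast moves. While carrying the cap it also sank about 35 mm, passing roughly 12 mm above the bottle, with no contact force seen.

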